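# Sort washed tumblers by height into a balanced rack

### The arm

A 6-joint arm with a two-finger parallel gripper is mounted at the origin on the work surface. World frame = base frame: x ahead of the robot, y to its left, z up, the work surface at z = 0. Lengths are in m, angles in rad, forces in N, time in s.
With the tool pointing down it reaches from about 0.425 to 0.95 m from the base axis. Payload 14.7 kg.
Tool frame: the origin (TCP) lies midway between the tips of the shut fingers; the grasp point (between the pads) lies 19 mm behind it; x points along the fingers, z is the direction in which the jaws open and shut, and the axes are right-handed (so a half turn about x gives the same grasp; the last joint's range is limited). The gripper opens to 85 mm and grips with 20 to 120 N. Pads are 22 mm wide; open, the fingers measure 114 mm over their backs; the gripper's body (76 mm by 85 mm) begins 54 mm behind the grasp point. The pads swing forward as they close: fully open they stand 13 mm farther back than shut.
Start: joints at [1.137, 0.48, 1.596, -0, 1.065, -0.047], TCP at [0.245, 0.602, 0.231] pointing down, gripper open.
Joint ranges: [-2.75, 2.75], [-0.82, 2.05], [0.23, 2.67], [-1.56, 4.7], [0.09, 2.69], [-2.92, 2.92]. Speed limits (rad/s): [1.89, 1.89, 2.39, 3.01, 3.01, 3.01].

### API

Orientations are given as a rotation vector (axis times angle).
In Python, from rig import env gives the robot as it stands.
- The arm moves only by the tool arm_command, never from a script. Its argument "steps" is a list of rows, each a list of 5 numbers: the opening, from 0 (shut) to 1 (fully open), then the shift along the tool's x, y, z in cm, then the turn about the tool's x in rad. In form: [[grip, dx, dy, dz, spin], ...]. A call has 1 to 20 rows; each row is the pose to reach, as a shift and turn from the pose commanded when the call began, along the tool's axes at that moment; what a row does not reach only later rows make up. A row lasts 1/12 s, in which the tool goes at most 41.7 mm and 7.16 degrees, less where a joint would pass 70% of its speed; a pose out of reach is approached as far as the arm can. A call with a gripper value outside its range is refused whole. The fingers move at their own pace and stop on an object; the grip force is fixed at half the most. Time passes only in rows, so rows that repeat a pose let the fingers close. It gives the time, the measured TCP pose, the force and the opening at its end, in the units of the state.
- env.get_obs(): the state, without advancing time (a new reading comes with each control period).
- env.camera(name): name is "scene" or "side" or "wrist"; returns a dict with "image" (480x640x3 uint8, red, green, blue), "z_map" (480x640 float32, m along the optical axis (not along the pixel's ray), 0 where there is no reading), "fx", "fy", "cx", "cy" (pixels), "position" and "rotation" of the camera in the world; the wrist camera has in their place "T_tool_cam" (4x4, takes a point from camera to tool coordinates, whose origin is the TCP and whose axes are the tool frame's). Camera axes: x right, y down, z forward; pixel columns grow to the right and rows downward; lengths in m; the calibration is good to about 2 mm. A picture is of the moment at which its call begins: read the wrist's pose just before it.
- env.sign_off(): hands the job in, once; it reports no verdict.
Trained networks look in a picture, given as the dict that the camera call returned (one of the last four; its "shot" number tells which), for a name from the list of things; names that differ only in an ending like _2 or _b are one class to them, and where a whole thing is asked for, a point or a joint stands for the part that bears it (a point fixed in the world has none). Each returns a list of dicts, best first, with "confidence" (0 to 1); they miss things now and then, are a little off and sometimes report something else, mostly with a low value. They report only what shows in the picture. A call takes as long as a camera call. They do not tell look-alikes from the thing itself.
- env.cut_out(picture, label): "mask" (480x640 bool, what is visible of it) and "uv" ([column, row] in pixels, amid what is visible of it).
The state is a dict: "t": time; "joint_positions": joint angles; "joint_vel": joint speeds; "tau": joint torques, N m; "tool_pos": TCP position; "tcp_rot": TCP orientation; "wrist_force": force on the tool from outside, world axes, zero at the start; "wrist_torque": the same for the moment, N m; "finger_gap": opening from 0.0 (shut) to 1.0 (fully open).
Only numpy, scipy, OpenCV 4.12 (cv2) and the standard library are available. Lean on these libraries where they do the work, as an engineer would, in place of code of your own. Each camera call takes 0.05 s, during which the arm holds its last target.

### The job

Sort the washed tumblers from the black draining mat into the grey rack: each goes, still mouth down and standing flat on the rack floor, into a free cell of the row whose middle cell already holds a sample tumbler of the same height. The light rack only balances on a narrow rest, so spread the load left and right as you fill it, so that it neither tips nor slides off and ends up level and centred on its rest. Leave the samples in their cells and the jar where it stands; the pile of lids and the pile of coasters belong on the mat, so put back any that has been knocked off it.

Things in the scene. Friction and masses are not known exactly. Their poses are not given: they have to be found in the camera images.
- rack: Light loose grey tray, 246 x 276 x 24 mm, 0.4 kg. Origin: centre of underside; x across the 3 rows, y along them (left-right), z up. Floor 6 mm thick; 18 mm walls on it (3 mm thick, rim 6 mm) make 3 rows of 5 cells, each 75 x 49 mm or more inside: rows at x = -80, 0, 80 mm, cells at y = -108, -54, 0, 54, 108 mm. The cells at y = 0 hold the samples.
- rest: Fixed steel rail under the rack, 220 mm long (x), only 50 mm wide (y), top 35 mm above its origin (centre of its underside). The rack starts centred on it, axes alike, and tips about x if loaded much more on one side: two tumblers more in outermost cells, or three anywhere, can be enough.
- mat: Fixed black rubber draining mat 240 x 320 x 4 mm (x, y, z) on the table, on which the tumblers to be sorted stand. Origin: centre of its underside.
- short1_center (a point): Short frosted-glass tumbler standing mouth down, a plain straight cylinder 42 mm in diameter and 60 mm high, 100 g, loose. This point is its centre, half-way up; z up. To be sorted; starts on the mat, or is absent.
- short2_center (a point): Short frosted-glass tumbler standing mouth down, a plain straight cylinder 42 mm in diameter and 60 mm high, 100 g, loose. This point is its centre, half-way up; z up. To be sorted; starts on the mat, or is absent.
- short3_center (a point): Short frosted-glass tumbler standing mouth down, a plain straight cylinder 42 mm in diameter and 60 mm high, 100 g, loose. This point is its centre, half-way up; z up. To be sorted; starts on the mat, or is absent.
- sample_short_center (a point): Sample of its row: short frosted-glass tumbler standing mouth down, a plain straight cylinder 42 mm in diameter and 60 mm high, 100 g, loose. This point is its centre, half-way up; z up. It stands in the middle cell of one of the rack's rows from the start, and stays there.
- mid1_center (a point): Middle-sized frosted-glass tumbler standing mouth down, a plain straight cylinder 42 mm in diameter and 75 mm high, 120 g, loose. This point is its centre, half-way up; z up. To be sorted; starts on the mat, or is absent.
- mid2_center (a point): Middle-sized frosted-glass tumbler standing mouth down, a plain straight cylinder 42 mm in diameter and 75 mm high, 120 g, loose. This point is its centre, half-way up; z up. To be sorted; starts on the mat, or is absent.
- mid3_center (a point): Middle-sized frosted-glass tumbler standing mouth down, a plain straight cylinder 42 mm in diameter and 75 mm high, 120 g, loose. This point is its centre, half-way up; z up. To be sorted; starts on the mat, or is absent.
- sample_mid_center (a point): Sample of its row: middle-sized frosted-glass tumbler standing mouth down, a plain straight cylinder 42 mm in diameter and 75 mm high, 120 g, loose. This point is its centre, half-way up; z up. It stands in the middle cell of one of the rack's rows from the start, and stays there.
- tall1_center (a point): Tall frosted-glass tumbler standing mouth down, a plain straight cylinder 42 mm in diameter and 90 mm high, 140 g, loose. This point is its centre, half-way up; z up. To be sorted; starts on the mat, or is absent.
- tall2_center (a point): Tall frosted-glass tumbler standing mouth down, a plain straight cylinder 42 mm in diameter and 90 mm high, 140 g, loose. This point is its centre, half-way up; z up. To be sorted; starts on the mat, or is absent.
- tall3_center (a point): Tall frosted-glass tumbler standing mouth down, a plain straight cylinder 42 mm in diameter and 90 mm high, 140 g, loose. This point is its centre, half-way up; z up. To be sorted; starts on the mat, or is absent.
- sample_tall_center (a point): Sample of its row: tall frosted-glass tumbler standing mouth down, a plain straight cylinder 42 mm in diameter and 90 mm high, 140 g, loose. This point is its centre, half-way up; z up. It stands in the middle cell of one of the rack's rows from the start, and stays there.
- lids_center (a point): Bystander: pile of off-white plastic lids, moving as one piece, 50 mm wide, 32 mm high, 40 g, loose, among the tumblers on the mat. This point is its centre, half-way up; z up. It must be on the mat at the end (its centre within the mat).
- corks_center (a point): Bystander: pile of round cork coasters, moving as one piece, 50 mm wide, 35 mm high, 40 g, loose, among the tumblers on the mat. This point is its centre, half-way up; z up. It must be on the mat at the end (its centre within the mat).
- jar: Bystander: amber glass jar with a steel lid, 42 mm wide, 60 mm high, on the mat. Origin: centre of its underside.
Not all that is in view belongs to the job. Leave any blue look-alike of the part that bears short3_center alone.

How it is judged:
By the outcome, as a careful person would: the job done as asked, in the order asked, and still so for the second after the job is handed in, with the robot touching nothing.
Of short1, short2, short3, mid1, mid2, mid3, tall1, tall2, tall3 only 6 to 8 are there at a start; the rules pass over those that are not, and their reading is None.
At some moment in a run one of lids, corks may be knocked a few centimetres aside while the robot is not near it.
It also fails if it takes over 210 s, if anything falls off the work surface, if the arm or the gripper's body presses on something with over 40 N, if the wrist force passes 120 N, or if a joint passes its speed limit or range.

## Working session

There is one attempt and no reset: what is moved stays moved. The work goes in short steps, Python scripts to look and compute and a tool call to move; the robot and the scene stay as the last step left them, time stands still between calls to the robot, and variables do not carry over. Pictures are saved under pics/ and viewed, and the job is handed in when it is done.

Besides the shell and the picture viewer there is one more tool, called after "Call:" as a command line: name --pt "numbers of a row" for each row, then --argument value for the rest. arm_command: Moves the arm, as the interface text tells. Its arguments: {"type":"object","properties":{"steps":{"type":"array"}},"required":["steps"]}

```bash
mkdir -p pics; ls
cat > h.py <<'E'
import numpy as np, cv2
from scipy.spatial.transform import Rotation as R
from rig import env
def cam(n):
    o=env.get_obs(); c=env.camera(n)
    if n=="wrist":
        T=np.eye(4);T[:3,:3]=R.from_rotvec(o["tcp_rot"]).as_matrix();T[:3,3]=o["tool_pos"]
        c["T"]=T@np.array(c["T_tool_cam"])
    else:
        T=np.eye(4);r=np.array(c["rotation"])
        T[:3,:3]=r if r.shape==(3,3) else R.from_rotvec(r).as_matrix();T[:3,3]=c["position"];c["T"]=T
    return c
def cloud(c):
    z=c["z_map"];v,u=np.mgrid[0:480,0:640]
    P=np.stack([(u-c["cx"])/c["fx"]*z,(v-c["cy"])/c["fy"]*z,z],-1)
    return P@c["T"][:3,:3].T+c["T"][:3,3]
def save(c,name):
    cv2.imwrite("pics/"+name,c["image"][:,:,::-1])
E
python3 - <<'E'
from h import *
o=env.get_obs();print({k:np.round(v,3) for k,v in o.items()})
for n in ("scene","side","wrist"):
    c=cam(n);save(c,n+"0.png");print(n,np.round(c["T"],3).tolist(),c["fx"],c["cx"],c["cy"],c["shot"])
E
```

```text
pics
{'t': np.float64(0.0), 'joint_positions': array([ 1.137,  0.481,  1.597,  0.   ,  1.065, -0.047]), 'joint_vel': array([ 0.002, -0.001, -0.001,  0.001, -0.001,  0.001]), 'tau': array([ 3.0000e-03, -9.5064e+01, -4.3021e+01,  0.0000e+00,  1.1000e-02,
        0.0000e+00]), 'tool_pos': array([0.245, 0.602, 0.231]), 'tcp_rot': array([-0.92 ,  1.369,  0.919]), 'wrist_force': array([ 0.522, -0.699,  0.765]), 'wrist_torque': array([ 0.024, -0.007, -0.037]), 'finger_gap': np.float64(1.001)}
scene [[0.511, 0.548, -0.663, 1.305], [0.86, -0.331, 0.388, -0.452], [-0.007, -0.768, -0.64, 0.778], [0.0, 0.0, 0.0, 1.0]] 514.9817385272348 326.8505403195742 242.74391760167563 1
side [[0.923, -0.237, 0.305, 0.178], [-0.385, -0.604, 0.698, -0.872], [0.019, -0.761, -0.648, 0.869], [0.0, 0.0, 0.0, 1.0]] 512.193013613914 311.6304402781204 237.95481920474828 2
wrist [[0.378, 0.89, 0.256, 0.179], [0.926, -0.363, -0.105, 0.629], [-0.0, 0.277, -0.961, 0.373], [0.0, 0.0, 0.0, 1.0]] 413.1896798065938 322.2460550434847 238.3671732554154 3
```

View pics/scene0.png

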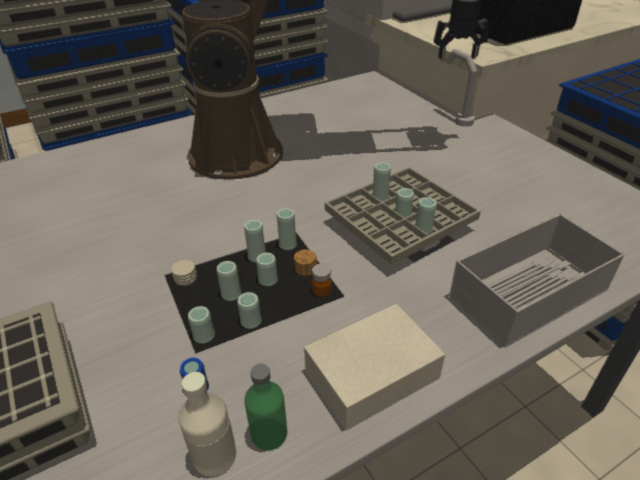

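View pics/side0.png

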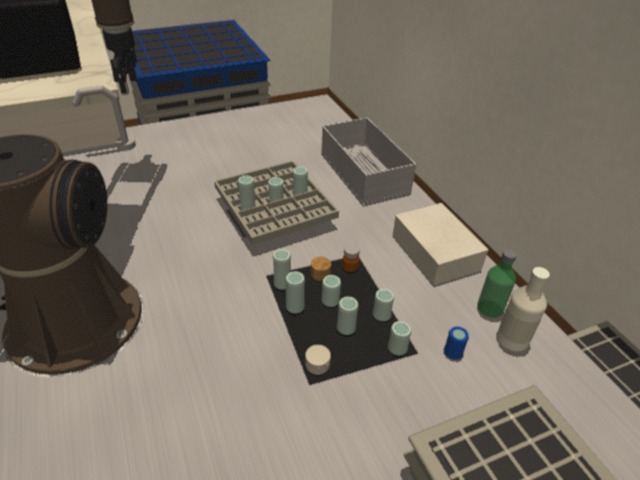

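View pics/wrist0.png

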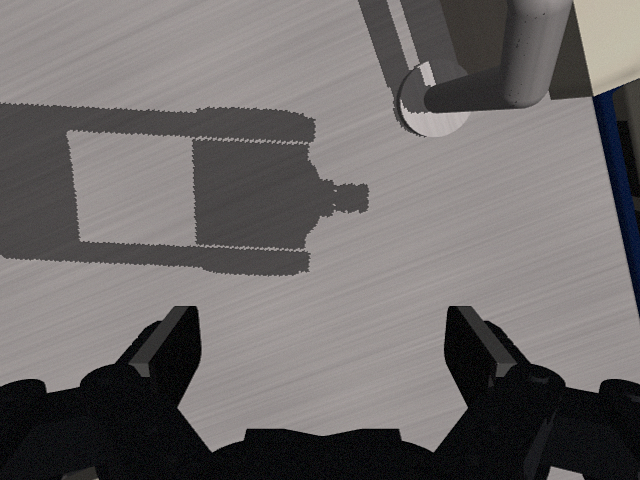

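The scene picture shows six tumblers on the mat, at (201,325), (229,280), (249,310), (266,268), (254,240) and (287,228). The lids are at (184,272), the corks at (305,262) and the jar at (321,281). The samples in the rack are at (382,180), (404,203) and (427,216). The blue look-alike at (193,370) is off the mat and stays there. Next I measure.

```bash
cat >> h.py <<'E'
def fitcirc(xy,r=0.021):
    from scipy.optimize import least_squares
    s=least_squares(lambda p:np.hypot(*(xy-p).T)-r,xy.mean(0)+0,loss="soft_l1",f_scale=0.001)
    return s.x,np.sqrt(np.mean(s.fun**2))
def fitside(P,camxy,r=0.021):
    from scipy.optimize import least_squares
    xy=P[:,:2];d=xy.mean(0)-camxy;d/=np.linalg.norm(d)
    s=least_squares(lambda p:np.hypot(*(xy-p).T)-r,xy.mean(0)+d*0.01,loss="soft_l1",f_scale=0.001)
    return s.x,np.sqrt(np.mean(s.fun**2))
E
python3 - <<'E'
from h import *
names=["short1_center","mid1_center","tall1_center","lids_center","corks_center","jar","rack","mat"]
for n in ("scene","side"):
    c=cam(n);P=cloud(c)
    for nm in names:
        for d in env.cut_out(c,nm):
            if d["confidence"]<0.3: continue
            m=d["mask"]&(c["z_map"]>0);Q=P[m]
            if len(Q)<10: continue
            zt=np.percentile(Q[:,2],98)
            top=Q[Q[:,2]>zt-0.004]
            body=cv2.erode(m.astype(np.uint8),np.ones((3,3)))>0
            B=P[body];B=B[(B[:,2]<zt-0.008)&(B[:,2]>.01)]
            f=fitside(B,c["T"][:2,3]) if len(B)>10 else None
            print(n,nm,round(d["confidence"],2),np.round(d["uv"]),m.sum(),"ztop %.3f topc %s"%(zt,np.round((top.min(0)+top.max(0))[:2]/2,3)),"fit",None if f is None else (np.round(f[0],4),round(f[1],4)), "range",np.round(Q.min(0),3),np.round(Q.max(0),3))
E
```

```text
scene short1_center 0.91 [268. 269.] 565 ztop 0.065 topc [ 0.542 -0.156] fit (array([ 0.5398, -0.1546]), np.float64(0.0013)) range [ 0.498 -0.177  0.004] [ 0.565 -0.115  0.068]
scene tall1_center 0.62 [284. 230.] 634 ztop 0.095 topc [ 0.459 -0.065] fit (array([ 0.4562, -0.0634]), np.float64(0.0015)) range [ 0.439 -0.085  0.006] [ 0.481 -0.046  0.096]
scene lids_center 0.65 [185. 272.] 521 ztop 0.038 topc [ 0.445 -0.308] fit (array([ 0.4478, -0.3076]), np.float64(0.0015)) range [ 0.379 -0.332 -0.002] [ 0.472 -0.283  0.04 ]
scene corks_center 0.77 [305. 260.] 467 ztop 0.041 topc [ 0.554 -0.069] fit (array([ 0.556 , -0.0687]), np.float64(0.0015)) range [ 0.528 -0.093  0.004] [ 0.579 -0.044  0.042]
scene jar 0.88 [322. 278.] 569 ztop 0.066 topc [ 0.633 -0.073] fit (array([ 0.6298, -0.072 ]), np.float64(0.0019)) range [ 0.576 -0.095 -0.001] [ 0.654 -0.033  0.069]
scene rack 0.73 [399. 216.] 6954 ztop 0.061 topc [0.535 0.205] fit (array([0.55  , 0.1782]), np.float64(0.0987)) range [ 0.338  0.056 -0.003] [0.67  0.42  0.118]
scene rack 0.47 [424. 213.] 570 ztop 0.117 topc [0.613 0.209] fit (
[... 1453 characters left out ...]
.] 435 ztop 0.066 topc [ 0.63  -0.073] fit (array([ 0.632 , -0.0701]), np.float64(0.0019)) range [ 0.609 -0.096 -0.002] [0.682 0.006 0.067]
side jar 0.35 [234. 220.] 85 ztop 0.017 topc [0.412 0.194] fit None range [ 0.411  0.143 -0.001] [0.424 0.252 0.036]
side rack 0.88 [278. 204.] 5034 ztop 0.060 topc [0.534 0.204] fit (array([0.5339, 0.1634]), np.float64(0.0954)) range [ 0.4    0.055 -0.004] [0.668 0.357 0.063]
side mat 0.46 [383. 301.] 545 ztop 0.064 topc [ 0.629 -0.236] fit (array([ 0.631 , -0.2336]), np.float64(0.0011)) range [ 0.609 -0.257 -0.004] [ 0.674 -0.165  0.067]
side mat 0.37 [236. 220.] 84 ztop 0.008 topc [0.419 0.195] fit None range [ 0.411  0.137 -0.001] [0.426 0.252 0.009]
```

```bash
cat > loc.py <<'E'
from h import *
from scipy import ndimage
from scipy.optimize import least_squares
def objs(n,xr=(0.36,0.72),yr=(-0.40,-0.0),zlo=0.012,c=None):
    c=c or cam(n);P=cloud(c);ok=(c["z_map"]>0)&(P[...,2]>zlo)&(P[...,2]<0.13)&(P[...,0]>xr[0])&(P[...,0]<xr[1])&(P[...,1]>yr[0])&(P[...,1]<yr[1])
    Q=P[ok];I=c["image"][ok]
    # xy-grid components
    g=np.zeros((int((xr[1]-xr[0])/.004)+1,int((yr[1]-yr[0])/.004)+1),bool)
    ij=((Q[:,:2]-[xr[0],yr[0]])/.004).astype(int);np.add.at(h:=np.zeros(g.shape,int),(ij[:,0],ij[:,1]),1)
    l,k=ndimage.label(h>=4,np.ones((3,3)));lab=l[ij[:,0],ij[:,1]]
    out=[]
    for i in range(1,k+1):
        S=Q[lab==i]
        if len(S)<60: continue
        zt=np.percentile(S[:,2],97)
        col=np.median(I[lab==i],0)
        r=0.021 if zt>zlo+0.0331 else 0.025
        B=S[(S[:,2]<zt-0.006)]
        f=fitside(B,c["T"][:2,3],r)
        out.append((f[0],zt,f[1],len(S),col))
    return c,out
if __name__=="__main__":
    for n in ("scene","side"):
        c,o=objs(n)
        for x in o: print(n,np.round(x[0],4),"z%.3f rms%.4f n%d"%x[1:4],x[4])
        c,o=objs(n,(0.36,.72),(0.0,0.42),0.068,c)
        for x in o: print(" rack",n,np.round(x[0],4),"z%.3f rms%.4f n%d"%x[1:4],x[4])
E
python3 loc.py
python3 - <<'E'
from h import *
for n in ("scene","side"):
    c=cam(n);P=cloud(c)
    m=(c["z_map"]>0)&(P[...,0]>.3)&(P[...,0]<.8)
    r=m&(abs(P[...,2]-0.059)<.004)&(P[...,1]>0)&(P[...,1]<.4);Q=P[r]
    h=cv2.minAreaRect((Q[:,:2]*1000).astype(np.float32));print(n,"rack",h,np.percentile(Q[:,:2],[.5,99.5],axis=0))
    # plane fit
    A=np.c_[Q[:,:2]-Q[:,:2].mean(0),np.ones(len(Q))];print(np.linalg.lstsq(A,Q[:,2],rcond=None)[0],len(Q))
    g=c["image"].max(-1);r=m&(g<45)&(abs(P[...,2]-.004)<.006)&(P[...,1]<0)&(P[...,1]>-.45);Q=P[r];h=cv2.minAreaRect((Q[:,:2]*1000).astype(np.float32));print("mat",h,np.percentile(Q,[1,99],axis=0))
E
```

```text
scene [ 0.4435 -0.3066] z0.038 rms0.0014 n259 [109. 102.  84.]
scene [ 0.4564 -0.0633] z0.094 rms0.0013 n505 [84. 91. 79.]
scene [ 0.4577 -0.1428] z0.094 rms0.0013 n510 [84. 91. 80.]
scene [ 0.539  -0.2404] z0.080 rms0.0012 n513 [84. 91. 79.]
scene [ 0.5398 -0.1544] z0.065 rms0.0012 n370 [84. 91. 80.]
scene [ 0.552  -0.0666] z0.041 rms0.0015 n224 [83. 62. 36.]
scene [ 0.6163 -0.3291] z0.065 rms0.0009 n564 [85. 92. 81.]
scene [ 0.6294 -0.2352] z0.065 rms0.0015 n501 [85. 91. 81.]
scene [ 0.6296 -0.0718] z0.065 rms0.0019 n412 [78. 48. 16.]
scene [ 0.6978 -0.3752] z0.062 rms0.0051 n140 [ 63.5  87.5 127.5]
 rack scene [0.4552 0.1999] z0.128 rms0.0016 n355 [83. 90. 79.]
 rack scene [0.5382 0.2082] z0.102 rms0.0015 n208 [84.  90.5 79.5]
 rack scene [0.6105 0.2126] z0.116 rms0.0015 n333 [84. 90. 79.]
side [ 0.444  -0.3052] z0.037 rms0.0010 n294 [162.5 149.  123. ]
side [ 0.4593 -0.1411] z0.093 rms0.0012 n488 [ 93. 100.  88.]
side [ 0.4581 -0.0616] z0.093 rms0.0015 n412 [ 95. 101.  89.]
side [ 0.5407 -0.2384] z0.079 rms0.0011 n401 [ 93. 100.  88.]
side [ 0.5417 -0.1528] z0.064 rms0.0012 n308 
[... 674 characters left out ...]
695106506348) [[0.40374684 0.0585649 ]
 [0.7899232  0.38412535]]
[ 0.00166567 -0.00042157  0.05846459] 2222
mat ((541.7857666015625, -191.89730834960938), (315.5828857421875, 239.53268432617188), 86.42505645751953) [[ 0.42727023 -0.34996188  0.00082739]
 [ 0.66236062 -0.04284076  0.00744446]]
side rack ((602.5189819335938, 226.02174377441406), (389.7393798828125, 311.374267578125), 5.14628267288208) [[0.40292399 0.05790835]
 [0.78681272 0.37973905]]
[0.00207879 0.00029554 0.05790127] 1425
mat ((538.0977172851562, -195.21533203125), (314.73333740234375, 233.4432830810547), 86.34086608886719) [[ 4.18826711e-01 -3.50840738e-01 -4.27890808e-04]
 [ 6.52547616e-01 -4.85620375e-02  7.00824234e-03]]
```

```bash
cat > rack.py <<'E'
from h import *
from scipy.optimize import minimize
X=[-80,0,80];Y=[-108,-54,0,54,108]
def model():
    # 0.5mm raster of wall tops
    s=2;im=np.zeros((276*s,246*s),np.uint8)  # rows y, cols x
    im[:]=1
    # cells: inner boundaries
    xs=[(-117,-41.5),(-38.5,38.5),(41.5,117)]
    ys=[(-132,-82.5),(-79.5,-28.5),(-25.5,25.5),(28.5,79.5),(82.5,132)]
    for a,b in xs:
        for p,q in ys:
            im[int((p+138)*s):int((q+138)*s),int((a+123)*s):int((b+123)*s)]=0
    pad=40*s;im=np.pad(im,pad)
    return cv2.distanceTransform(1-im,cv2.DIST_L2,5)/s,s,40
D,s,pad=model()
def fit(c,p0=(535,207,0.09),zt=0.059):
    P=cloud(c);Q=P[(c["z_map"]>0)&(abs(P[...,2]-zt)<.003)&(P[...,0]>.38)&(P[...,0]<.69)&(P[...,1]>.04)&(P[...,1]<.38)]*1000
    def cost(p):
        co,si=np.cos(p[2]),np.sin(p[2]);d=Q[:,:2]-p[:2]
        x=d[:,0]*co+d[:,1]*si;y=-d[:,0]*si+d[:,1]*co
        v=cv2.remap(D.astype(np.float32),((x+123+pad)*s).astype(np.float32)[:,None],((y+138+pad)*s).astype(np.float32)[:,None],cv2.INTER_LINEAR,borderValue=40)
        return np.mean(np.minimum(v,6))
    best=None
    for dx in(-5,0,5):
        for dy in(-6,0,6):
            for da in(-.03,0,.03):
                r=minimize(cost,np.add(p0,(dx,dy,da)),method="Nelder-Mead",options=dict(initial_simplex=np.add(p0,(dx,dy,da))+np.array([[0,0,0],[3,0,0],[0,3,0],[0,0,.02]])))
                if best is None or r.fun<best.fun:best=r
    return best.x,best.fun,len(Q)
if __name__=="__main__":
    for n in("scene","side"): print(n,fit(cam(n)))
E
python3 rack.py
python3 - <<'E'
from h import *
print(R.from_rotvec(env.get_obs()["tcp_rot"]).as_matrix().round(3))
E
```

```text
scene (array([5.35075069e+02, 2.04691966e+02, 8.80754281e-02]), np.float64(0.7540063858032227), 1751)
side (array([5.33890429e+02, 2.05239679e+02, 8.70485034e-02]), np.float64(0.8752253651618958), 1079)
[[ 0.    -0.926  0.377]
 [ 0.     0.377  0.926]
 [-1.    -0.     0.   ]]
```

```bash
cat > plan.py <<'E'
import sys
from h import *
def delta(p,yaw=None):
    o=env.get_obs();M=R.from_rotvec(o["tcp_rot"]).as_matrix();d=M.T@(np.array(p)-o["tool_pos"])*100
    a=np.arctan2(M[1,2],M[0,2]);s=0 if yaw is None else (a-yaw+np.pi)%(2*np.pi)-np.pi
    return d,s
if __name__=="__main__":
    o=env.get_obs();M=R.from_rotvec(o["tcp_rot"]).as_matrix()
    print("t",o["t"].round(2),"tcp",o["tool_pos"].round(4),"gap",round(o["finger_gap"],3),"yaw",np.arctan2(M[1,2],M[0,2]).round(4),"F",o["wrist_force"].round(1))
    a=[float(x) for x in sys.argv[1:]]
    yaw=a[0]
    for i in range(1,len(a),3):
        d,s=delta(a[i:i+3],yaw);print("to",a[i:i+3],"dxyz",d.round(2),"spin",round(s,3),"rows>=",max(np.linalg.norm(d)/4.17,abs(s)/.125).__round__(1))
E
python3 plan.py 0.0875 0.535 0.253 0.33
```

```text
Traceback (most recent call last):
  File "plan.py", line 9, in <module>
    print("t",o["t"].round(2),"tcp",o["tool_pos"].round(4),"gap",round(o["finger_gap"],3),"yaw",np.arctan2(M[1,2],M[0,2]).round(4),"F",o["wrist_force"].round(1))
              ^^^^^^^^^^^^
AttributeError: 'float' object has no attribute 'round'
```

```bash
sed -i 's/o\["t"\].round(2)/round(o["t"],2)/' plan.py
python3 plan.py 0.0875 0.535 0.253 0.33
```

```text
t 1.35 tcp [0.2452 0.602  0.2313] gap 0.999 yaw 1.184 F [ 0.8 -0.4  0.3]
to [0.535, 0.253, 0.33] dxyz [ -9.87 -40.   -21.39] spin 1.097 rows>= 11.1
```

Call:
arm_command --pt "1 -9.9 0 0 0" --pt "1 -9.9 0 0 0" --pt "1 -9.9 0 0 0" --pt "1 -9.9 -40 -21.4 1.097" --pt "1 -9.9 -40 -21.4 1.097" --pt "1 -9.9 -40 -21.4 1.097" --pt "1 -9.9 -40 -21.4 1.097" --pt "1 -9.9 -40 -21.4 1.097" --pt "1 -9.9 -40 -21.4 1.097" --pt "1 -9.9 -40 -21.4 1.097" --pt "1 -9.9 -40 -21.4 1.097" --pt "1 -9.9 -40 -21.4 1.097" --pt "1 -9.9 -40 -21.4 1.097" --pt "1 -9.9 -40 -21.4 1.097" --pt "1 -9.9 -40 -21.4 1.097" --pt "1 -9.9 -40 -21.4 1.097" --pt "1 -9.9 -40 -21.4 1.097" --pt "1 -9.9 -40 -21.4 1.097"

```text
t: 2.85
tool_pos: [0.5343, 0.2537, 0.3303]
tcp_rot: [-0.069, 1.57, 0.069]
wrist_force: [0.0, 0.1, -0.1]
finger_gap: 1.007
```

```bash
python3 - <<'E'
from h import *
from rack import fit
from loc import objs
c=cam("wrist");save(c,"w1.png");print(fit(c))
for x in objs("wrist",(0.36,.72),(0.0,0.42),0.068,c)[1]: print(np.round(x[0],4),x[1:4])
E
python3 plan.py 0.0875 .458 -.08 .3
```

```text
(array([5.34346463e+02, 2.07255511e+02, 8.68076329e-02]), np.float64(0.1527015119791031), 10453)
[0.4561 0.1996] (np.float64(0.12970616900397866), np.float64(0.00033010077850616963), 1748)
[0.5397 0.2074] (np.float64(0.10178040135511578), np.float64(0.0006276037492631029), 1578)
[0.6124 0.2119] (np.float64(0.1167255689354202), np.float64(0.0005110622913842145), 1958)
t 2.9 tcp [0.5342 0.2539 0.3304] gap 1.003 yaw 0.0883 F [-0.1  0.5  0. ]
to [0.458, -0.08, 0.3] dxyz [  3.03 -32.58 -10.53] spin 0.001 rows>= 8.2
```

View pics/w1.png

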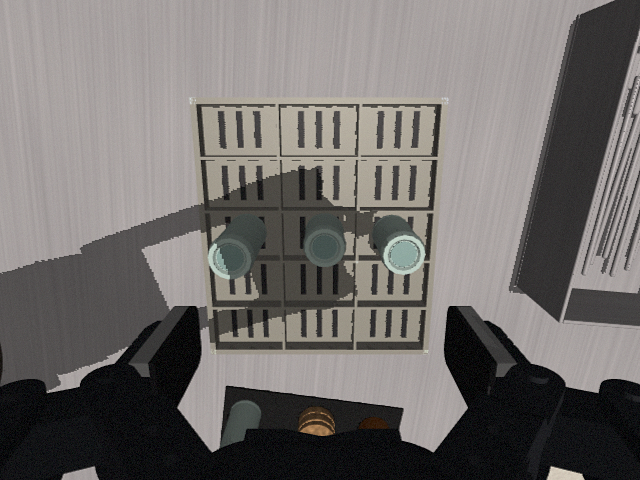

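```bash
python3 plan.py 0.0868 .54 -.13 .33
```

```text
t 2.9 tcp [0.5342 0.2539 0.3304] gap 1.003 yaw 0.0883 F [-0.1  0.5  0. ]
to [0.54, -0.13, 0.33] dxyz [ 3.000e-02 -3.829e+01 -2.810e+00] spin 0.002 rows>= 9.2
```

Call:
arm_command --pt "1 0 -38.3 -2.8 0" --pt "1 0 -38.3 -2.8 0" --pt "1 0 -38.3 -2.8 0" --pt "1 0 -38.3 -2.8 0" --pt "1 0 -38.3 -2.8 0" --pt "1 0 -38.3 -2.8 0" --pt "1 0 -38.3 -2.8 0" --pt "1 0 -38.3 -2.8 0" --pt "1 0 -38.3 -2.8 0" --pt "1 0 -38.3 -2.8 0" --pt "1 0 -38.3 -2.8 0" --pt "1 0 -38.3 -2.8 0" --pt "1 0 -38.3 -2.8 0"

```text
t: 3.98
tool_pos: [0.5403, -0.1295, 0.3303]
tcp_rot: [-0.069, 1.57, 0.07]
wrist_force: [0.5, 0.5, 0.3]
finger_gap: 0.997
```

```bash
python3 - <<'E'
from h import *
from loc import objs
c=cam("wrist");save(c,"w2.png")
for x in objs("wrist",zlo=.012,c=c)[1]: print(np.round(x[0],4),np.round(x[1:4],4),x[4])
P=cloud(c);m=(c["z_map"]>0)&(c["image"].max(-1)<45)&(abs(P[...,2]-.004)<.004)&(P[...,1]<0)&(P[...,1]>-.4)&(P[...,0]>.38)&(P[...,0]<.7);Q=P[m]
print(cv2.minAreaRect((Q[:,:2]*1000).astype(np.float32)))
E
python3 plan.py 0.0868 .457 -.063 .20 .457 -.063 .06
```

```text
[ 0.4438 -0.3059] [3.690e-02 4.000e-04 1.552e+03] [241. 234. 220.]
[ 0.4567 -0.0625] [9.490e-02 1.000e-03 2.046e+03] [204. 229. 223.]
[ 0.4582 -0.1428] [9.470e-02 3.000e-04 1.968e+03] [121.5 133.  126. ]
[ 0.5402 -0.2404] [7.950e-02 4.000e-04 1.734e+03] [ 92. 107. 103.]
[ 0.5414 -0.1549] [6.490e-02 3.000e-04 1.405e+03] [ 96. 111. 107.]
[ 0.5512 -0.0213] [4.000e-02 6.800e-03 1.869e+03] [204. 154. 105.]
[ 0.6176 -0.3292] [6.44e-02 5.00e-04 1.55e+03] [130. 141. 134.]
[ 0.6311 -0.2356] [6.470e-02 4.000e-04 1.543e+03] [180. 199. 189.]
[ 0.633  -0.0717] [6.530e-02 1.000e-03 1.626e+03] [234. 229. 228.]
[ 0.7225 -0.3804] [6.05e-02 6.00e-04 9.12e+02] [23. 43. 87.]
((538.9264526367188, -189.89930725097656), (318.17926025390625, 238.3933868408203), 86.52297973632812)
t 4.03 tcp [ 0.5403 -0.1293  0.3303] gap 0.999 yaw 0.0889 F [-0.2  0.6 -0.3]
to [0.457, -0.063, 0.2] dxyz [13.04  7.34 -7.71] spin 0.002 rows>= 4.0
to [0.457, -0.063, 0.06] dxyz [27.04  7.34 -7.71] spin 0.002 rows>= 7.0
```

View pics/w2.png

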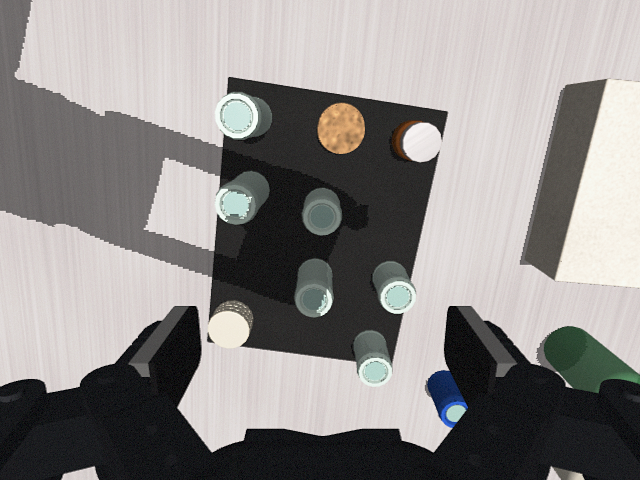

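The things that could be taken for tumblers are:
- green-glass tumblers at (237,116), (236,203), (322,212), (315,288), (397,296) and (374,371)
- the jar with the white lid at (417,140)
- the blue look-alike at (450,405)
- the lids at (230,325)
- the corks at (341,128)

I take the tall one at (237,116) first and check it in a close crop.

Run:
```python
import cv2
i=cv2.imread("pics/w2.png")[70:170,190:330];cv2.imwrite("pics/crop1.png",cv2.resize(i,None,fx=4,fy=4))
```

```text
(no output)
```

View pics/crop1.png

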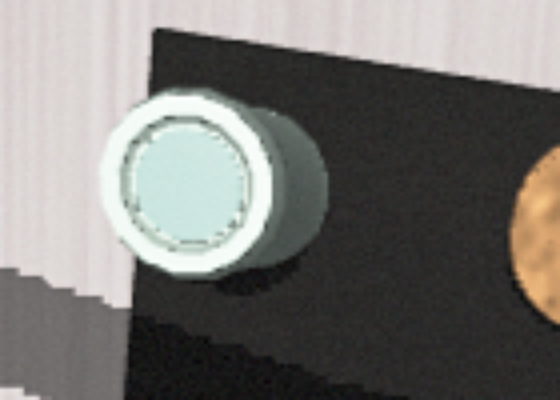

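The crop shows a clear pale-green tall tumbler, its rim centred at crop pixel (187,183). I move above it, descend and grip it.

Call:
arm_command --pt "1 13 7.3 -7.7 0" --pt "1 13 7.3 -7.7 0" --pt "1 13 7.3 -7.7 0" --pt "1 13 7.3 -7.7 0" --pt "1 13 7.3 -7.7 0" --pt "1 13 7.3 -7.7 0" --pt "1 16 7.3 -7.7 0" --pt "1 19 7.3 -7.7 0" --pt "1 22 7.3 -7.7 0" --pt "1 25 7.3 -7.7 0" --pt "1 27 7.3 -7.7 0" --pt "1 27 7.3 -7.7 0" --pt "1 27 7.3 -7.7 0" --pt "0.3 27 7.3 -7.7 0" --pt "0.3 27 7.3 -7.7 0" --pt "0.3 27 7.3 -7.7 0" --pt "0.3 27 7.3 -7.7 0" --pt "0.3 27 7.3 -7.7 0" --pt "0.3 27 7.3 -7.7 0" --pt "0.3 27 7.3 -7.7 0"

```text
t: 5.7
tool_pos: [0.4583, -0.0653, 0.0617]
tcp_rot: [-0.069, 1.567, 0.068]
wrist_force: [-0.4, 1.6, 18.1]
finger_gap: 0.477
```

```bash
cat > cell.py <<'E'
import numpy as np
def cell(x,y,c=(534.3,207.3,.0868)):
    co,si=np.cos(c[2]),np.sin(c[2]);return np.round([(c[0]+x*co-y*si)/1000,(c[1]+x*si+y*co)/1000],4)
for n,x,y in [("tall+54",-82,54),("tall-54",-82,-54),("mid-54",82,-54),("s108",0,108),("s-108",0,-108),("s54",0,54)]: print(n,cell(x,y))
E
python3 cell.py;python3 plan.py .0868 .457 -.063 .24
```

```text
tall+54 [0.4479 0.254 ]
tall-54 [0.4573 0.1464]
mid-54 [0.6207 0.1606]
s108 [0.5249 0.3149]
s-108 [0.5437 0.0997]
s54 [0.5296 0.2611]
t 5.7 tcp [ 0.4583 -0.0653  0.0617] gap 0.477 yaw 0.087 F [-0.4  1.6 18.1]
to [0.457, -0.063, 0.24] dxyz [-17.84   0.22  -0.06] spin 0.0 rows>= 4.3
```

Call:
arm_command --pt "0.3 -2 0 0 0" --pt "0.3 -5 0 0 0" --pt "0.3 -9 0 0 0" --pt "0.3 -13 0 0 0" --pt "0.3 -17.5 0 0 0" --pt "0.3 -17.5 0 0 0" --pt "0.3 -17.5 0 0 0" --pt "0.3 -17.5 0 0 0"

```text
t: 6.37
tool_pos: [0.457, -0.065, 0.2355]
tcp_rot: [-0.068, 1.569, 0.068]
wrist_force: [-1.0, 1.3, -2.1]
finger_gap: 0.477
```

```bash
python3 plan.py .0868 .4479 .254 .24 .4479 .254 .12 .4479 .254 .1;  python3 - <<'E'
from h import *
c=cam("wrist");save(c,"w3.png")
P=cloud(c);o=env.get_obs()
M=R.from_rotvec(o["tcp_rot"]).as_matrix();Q=(P-o["tool_pos"])@M
m=(c["z_map"]>0)&(c["z_map"]<.35)&(abs(Q[...,2])<.018)&(abs(Q[...,1])<.035)&(Q[...,0]<.08)&(Q[...,0]>-.06);m&=c["image"][...,1]>60
q=Q[m];print(len(q),np.percentile(q,[1,50,99],axis=0))
q=q[q[:,0]>-.02];q=q[q[:,0]<.05];print(fitside(q[:,[1,2]],np.array([.07,0])))
c=cam("side");save(c,"s3.png")
E
```

```text
t 6.37 tcp [ 0.457  -0.065   0.2355] gap 0.477 yaw 0.087 F [-1.   1.3 -2.1]
to [0.4479, 0.254, 0.24] dxyz [-0.46 31.86  1.86] spin 0.0 rows>= 7.7
to [0.4479, 0.254, 0.12] dxyz [11.54 31.86  1.85] spin 0.0 rows>= 8.1
to [0.4479, 0.254, 0.1] dxyz [13.54 31.86  1.85] spin 0.0 rows>= 8.3
17600 [[-3.38991758e-02 -1.43992275e-02 -1.72674388e-02]
 [-3.03580713e-02  1.21588040e-02 -3.51733007e-05]
 [ 5.25819087e-02  2.26943388e-02  1.71861250e-02]]
(array([ 1.29043835e-03, -3.77899523e-05]), np.float64(0.0002541519399238223))
```

View pics/w3.png

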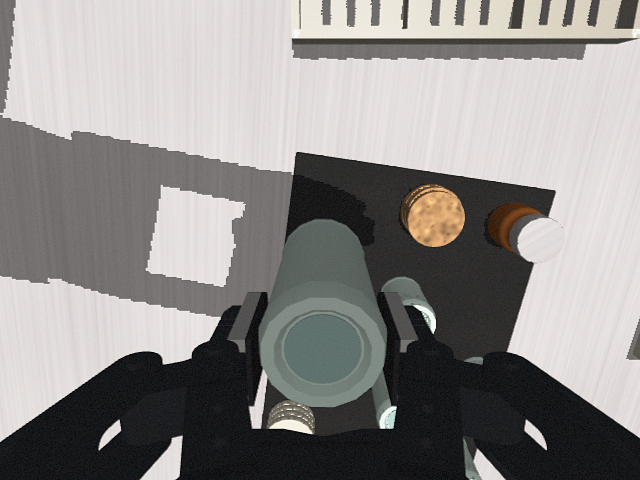

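View pics/s3.png

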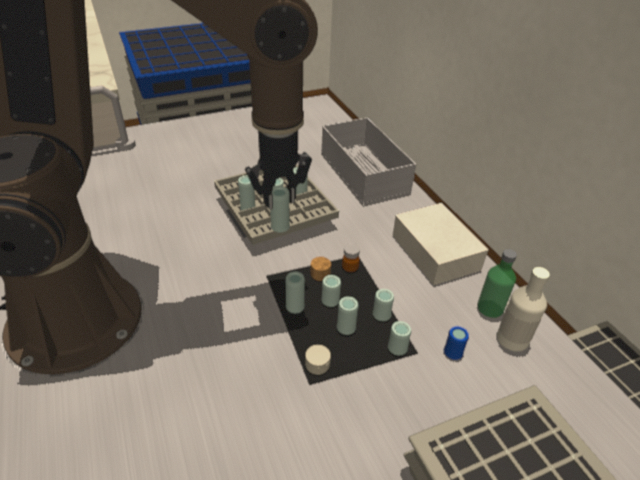

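Call:
arm_command --pt "0.3 0 31.7 1.85 0" --pt "0.3 0 31.7 1.85 0" --pt "0.3 0 31.7 1.85 0" --pt "0.3 0 31.7 1.85 0" --pt "0.3 0 31.7 1.85 0" --pt "0.3 0 31.7 1.85 0" --pt "0.3 0 31.7 1.85 0" --pt "0.3 0 31.7 1.85 0" --pt "0.3 0 31.7 1.85 0" --pt "0.3 0 31.7 1.85 0" --pt "0.3 0 31.7 1.85 0" --pt "0.3 3 31.7 1.85 0" --pt "0.3 6 31.7 1.85 0" --pt "0.3 9 31.7 1.85 0" --pt "0.3 9 31.7 1.85 0" --pt "0.3 9 31.7 1.85 0"

```text
t: 7.8
tool_pos: [0.4472, 0.2507, 0.1444]
tcp_rot: [-0.069, 1.573, 0.066]
wrist_force: [0.0, -0.5, -0.6]
finger_gap: 0.475
```

```bash
python3 plan.py .0868 .4479 .2527 .0995
python3 - <<'E'
from h import *
c=cam("wrist");save(c,"w4.png")
E
```

```text
t 7.8 tcp [0.4472 0.2507 0.1444] gap 0.475 yaw 0.0855 F [ 0.  -0.5 -0.6]
to [0.4479, 0.2527, 0.0995] dxyz [4.49 0.2  0.1 ] spin -0.001 rows>= 1.1
```

View pics/w4.png

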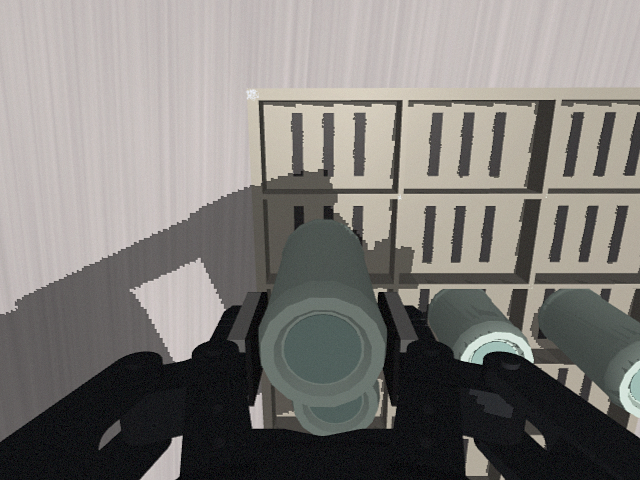

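Call:
arm_command --pt "0.3 0 0.2 0.1 0" --pt "0.3 1 0.2 0.1 0" --pt "0.3 2 0.2 0.1 0" --pt "0.3 3 0.2 0.1 0" --pt "0.3 3.5 0.2 0.1 0" --pt "0.3 4 0.2 0.1 0" --pt "0.3 4.3 0.2 0.1 0" --pt "0.3 4.3 0.2 0.1 0" --pt "0.3 4.3 0.2 0.1 0"

```text
t: 8.6
tool_pos: [0.4489, 0.2544, 0.1022]
tcp_rot: [-0.068, 1.57, 0.068]
wrist_force: [0.4, -0.4, -1.6]
finger_gap: 0.475
```

```bash
python3 plan.py .0868 .4479 .2527 .0995
python3 - <<'E'
from h import *
c=cam("wrist");save(c,"w5.png")
c=cam("scene");save(c,"s5.png")
E
```

```text
t 8.6 tcp [0.4489 0.2544 0.1022] gap 0.475 yaw 0.087 F [ 0.4 -0.4 -1.6]
to [0.4479, 0.2527, 0.0995] dxyz [ 0.27 -0.17 -0.12] spin 0.0 rows>= 0.1
```

View pics/w5.png

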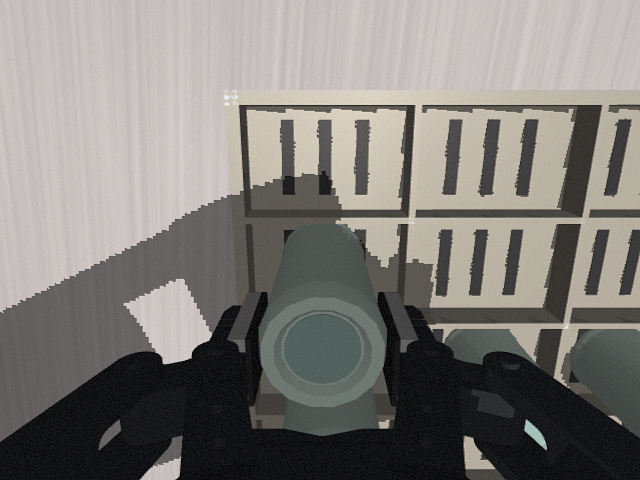

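View pics/s5.png

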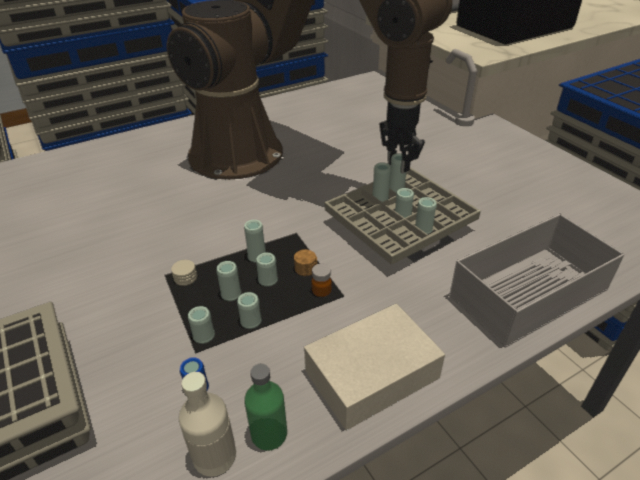

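Call:
arm_command --pt "0.3 0.1 -0.1 -0.1 0" --pt "0.3 0.2 -0.1 -0.1 0" --pt "0.3 0.3 -0.1 -0.1 0" --pt "0.3 0.3 -0.1 -0.1 0" --pt "0.3 0.3 -0.1 -0.1 0"

```text
t: 9.12
tool_pos: [0.448, 0.2533, 0.0993]
tcp_rot: [-0.068, 1.57, 0.068]
wrist_force: [-0.5, -0.5, -1.4]
finger_gap: 0.474
```

```bash
python3 plan.py .0868 .4479 .2527 .0985
```

```text
t 9.12 tcp [0.448  0.2533 0.0993] gap 0.474 yaw 0.087 F [-0.5 -0.5 -1.4]
to [0.4479, 0.2527, 0.0985] dxyz [ 0.08 -0.06 -0.02] spin 0.0 rows>= 0.0
```

Call:
arm_command --pt "0.3 0.1 0 0 0" --pt "0.3 0.1 0 0 0" --pt "0.62 0.1 0 0 0" --pt "0.62 0.1 0 0 0" --pt "0.62 0.1 0 0 0" --pt "0.62 0.1 0 0 0" --pt "0.62 -1 0 0 0" --pt "0.62 -3 0 0 0" --pt "0.62 -6 0 0 0" --pt "0.62 -10 0 0 0" --pt "0.8 -13 0 0 0" --pt "1 -16 0 0 0" --pt "1 -20 0 0 0" --pt "1 -20 0 0 0" --pt "1 -20 0 0 0"

```text
t: 10.37
tool_pos: [0.449, 0.2538, 0.3015]
tcp_rot: [-0.067, 1.566, 0.07]
wrist_force: [0.1, 0.1, -0.8]
finger_gap: 0.998
```

```bash
cat > chk.py <<'E'
from h import *
from loc import objs
from rack import fit
import sys
c=cam("wrist");save(c,sys.argv[1])
P=cloud(c)
print("rack",fit(c))
m=(c["z_map"]>0)&(abs(P[...,2]-.059)<.008)&(P[...,0]>.41)&(P[...,0]<.66)&(P[...,1]>.06)&(P[...,1]<.36);Q=P[m]
C=np.array([.534,.207]);d=Q[:,:2]-C
u=d@[.9962,.0867];v=d@[-.0867,.9962]
for s,t in((-1,"y-"),(1,"y+")):
    k=(v*s>.128)&(abs(u)<.12);print(t,k.sum(),np.median(Q[k,2]).round(4) if k.sum()>20 else None)
for x in objs("wrist",(0.36,.72),(0.0,0.42),0.068,c)[1]: print(np.round(x[0],4),np.round(x[1:4],4))
print("mat:")
for x in objs("wrist",zlo=.012,c=c)[1]: print(np.round(x[0],4),np.round(x[1:4],4))
E
python3 chk.py w6.png; python3 plan.py .0868 .4582 -.143 .3
```

```text
rack (array([5.34112945e+02, 2.07083322e+02, 8.67688395e-02]), np.float64(0.18759508430957794), 11144)
y- 1503 0.058
y+ 2154 0.0588
[0.4479 0.2551] [1.298e-01 3.000e-04 1.635e+03]
[0.4568 0.1993] [1.298e-01 3.000e-04 1.912e+03]
[0.5403 0.2075] [1.017e-01 4.000e-04 1.948e+03]
[0.6127 0.2121] [1.167e-01 4.000e-04 2.655e+03]
mat:
[ 0.6342 -0.0747] [2.3e-02 5.0e-04 7.1e+01]
t 10.42 tcp [0.4482 0.2534 0.2998] gap 0.996 yaw 0.087 F [-0.  -0.5  0.4]
to [0.4582, -0.143, 0.3] dxyz [ -0.04 -39.58  -2.44] spin 0.0 rows>= 9.5
```

View pics/w6.png

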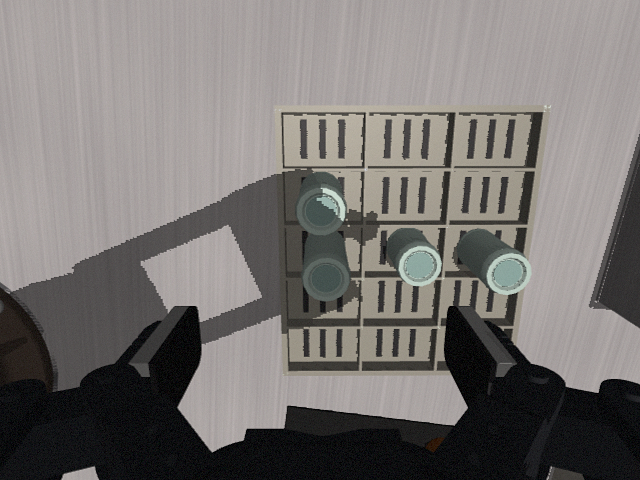

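Call:
arm_command --pt "0.8 0 -39.6 -2.4 0" --pt "0.8 0 -39.6 -2.4 0" --pt "0.8 0 -39.6 -2.4 0" --pt "0.8 0 -39.6 -2.4 0" --pt "0.8 0 -39.6 -2.4 0" --pt "0.8 0 -39.6 -2.4 0" --pt "0.8 0 -39.6 -2.4 0" --pt "0.8 0 -39.6 -2.4 0" --pt "0.8 0 -39.6 -2.4 0" --pt "0.8 0 -39.6 -2.4 0" --pt "0.8 4 -39.6 -2.4 0" --pt "0.8 8 -39.6 -2.4 0" --pt "0.8 12 -39.6 -2.4 0" --pt "0.8 15 -39.6 -2.4 0" --pt "0.8 15 -39.6 -2.4 0" --pt "0.8 15 -39.6 -2.4 0"

```text
t: 11.75
tool_pos: [0.4569, -0.1426, 0.1478]
tcp_rot: [-0.067, 1.575, 0.07]
wrist_force: [-0.0, -0.6, 0.5]
finger_gap: 0.796
```

```bash
python3 plan.py .0868 .4582 -.143 .06
python3 - <<'E'
from loc import *
for n in ("scene","side"):
    for x in objs(n)[1]: print(n,np.round(x[0],4),np.round(x[1:4],4))
E
```

```text
t 11.75 tcp [ 0.4569 -0.1426  0.1478] gap 0.796 yaw 0.0869 F [-0.  -0.6  0.5]
to [0.4582, -0.143, 0.06] dxyz [ 8.78 -0.07  0.17] spin 0.0 rows>= 2.1h.py:25: RuntimeWarning: Mean of empty slice.
  xy=P[:,:2];d=xy.mean(0)-camxy;d/=np.linalg.norm(d)
  ret = um.true_divide(
h.py:26: RuntimeWarning: Mean of empty slice.
  s=least_squares(lambda p:np.hypot(*(xy-p).T)-r,xy.mean(0)+d*0.01,loss="soft_l1",f_scale=0.001)
Traceback (most recent call last):
  File "loc.py", line 19, in objs
    f=fitside(B,c["T"][:2,3],r)
  File "h.py", line 26, in fitside
    s=least_squares(lambda p:np.hypot(*(xy-p).T)-r,xy.mean(0)+d*0.01,loss="soft_l1",f_scale=0.001)
ValueError: Initial guess is outside of provided bounds
```

Call:
arm_command --pt "0.8 2 0 0.1 0" --pt "0.8 5 0 0.1 0" --pt "0.8 8 0 0.1 0" --pt "0.8 8.7 0 0.1 0" --pt "0.8 8.7 0 0.1 0" --pt "0.8 8.7 0 0.1 0" --pt "0.3 8.7 0 0.1 0" --pt "0.3 8.7 0 0.1 0" --pt "0.3 8.7 0 0.1 0" --pt "0.3 8.7 0 0.1 0" --pt "0.3 8.7 0 0.1 0" --pt "0.3 8.7 0 0.1 0"

```text
t: 12.8
tool_pos: [0.4605, -0.1436, 0.0641]
tcp_rot: [-0.069, 1.567, 0.067]
wrist_force: [-3.5, 0.5, 19.3]
finger_gap: 0.479
```

```bash
sed -i 's/B=S\[(S\[:,2\]<zt-0.006)\]/B=S[(S[:,2]<zt-0.006)]\n        if len(B)<20: continue/' loc.py; python3 plan.py .0868 .4573 .1464 .235
```

```text
t 12.8 tcp [ 0.4605 -0.1436  0.0641] gap 0.479 yaw 0.087 F [-3.5  0.5 19.3]
to [0.4573, 0.1464, 0.235] dxyz [-17.12  28.9    2.24] spin 0.0 rows>= 8.1
```

Call:
arm_command --pt "0.3 -2 0 0 0" --pt "0.3 -5 0 0 0" --pt "0.3 -9 0 0 0" --pt "0.3 -13 0 0 0" --pt "0.3 -17.5 0 0 0" --pt "0.3 -17.5 0 0 0" --pt "0.3 -17.5 28.8 2.2 0" --pt "0.3 -17.5 28.8 2.2 0" --pt "0.3 -17.5 28.8 2.2 0" --pt "0.3 -17.5 28.8 2.2 0" --pt "0.3 -17.5 28.8 2.2 0" --pt "0.3 -17.5 28.8 2.2 0" --pt "0.3 -17.5 28.8 2.2 0" --pt "0.3 -17.5 28.8 2.2 0" --pt "0.3 -17.5 28.8 2.2 0" --pt "0.3 -14 28.8 2.2 0" --pt "0.3 -10.5 28.8 2.2 0" --pt "0.3 -8.5 28.8 2.2 0" --pt "0.3 -8.5 28.8 2.2 0" --pt "0.3 -8.5 28.8 2.2 0"

```text
t: 14.47
tool_pos: [0.4561, 0.1446, 0.1474]
tcp_rot: [-0.068, 1.571, 0.067]
wrist_force: [0.4, 0.6, -0.9]
finger_gap: 0.472
```

```bash
cat > held.py <<'E'
from h import *
import sys
def held(c):
    o=env.get_obs();M=R.from_rotvec(o["tcp_rot"]).as_matrix();Q=(cloud(c)-o["tool_pos"])@M
    m=(c["z_map"]>0)&(c["z_map"]<.35)&(abs(Q[...,2])<.018)&(abs(Q[...,1])<.035)&(Q[...,0]<.08)&(Q[...,0]>-.06);m&=c["image"][...,1]>60
    q=Q[m];top=np.percentile(q[:,0],2)
    q=q[(q[:,0]>-.02)&(q[:,0]<.02)];f=fitside(q[:,[1,2]],np.array([.07,0]))
    tp=Q[(Q[...,0]<top+.004)&m]
    print("held: n",len(q),"top x mm %.1f"%(top*1000),"yz mm",(f[0]*1000).round(1),"rms %.2f"%(f[1]*1000))
c=cam("wrist");save(c,sys.argv[1]);held(c)
E
python3 held.py w7.png;python3 plan.py .0868 .4573 .1464 .102
```

```text
held: n 3052 top x mm -29.6 yz mm [ 0.1 -1.8] rms 0.27
t 14.52 tcp [0.457  0.145  0.1483] gap 0.476 yaw 0.0859 F [ 0.3 -0.4 -0.8]
to [0.4573, 0.1464, 0.102] dxyz [4.63 0.14 0.04] spin -0.001 rows>= 1.1
```

View pics/w7.png

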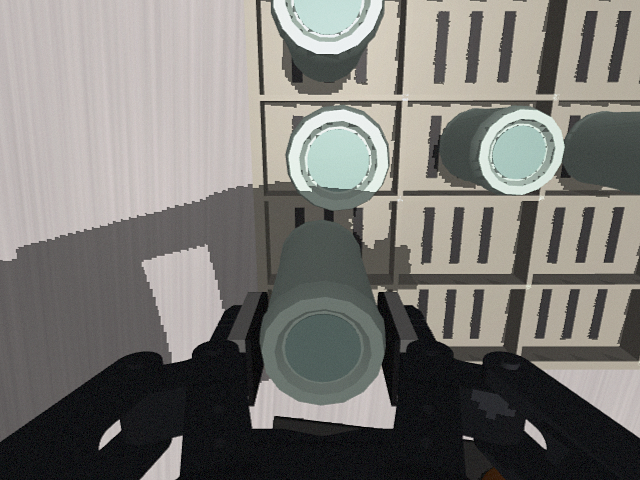

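Call:
arm_command --pt "0.3 1 0.1 0 0" --pt "0.3 2 0.1 0 0" --pt "0.3 3 0.1 0 0" --pt "0.3 3.7 0.1 0 0" --pt "0.3 4.2 0.1 0 0" --pt "0.3 4.4 0.1 0 0" --pt "0.3 4.5 0.1 0 0" --pt "0.3 4.5 0.1 0 0" --pt "0.3 4.5 0.1 0 0"

```text
t: 15.27
tool_pos: [0.4565, 0.1467, 0.1025]
tcp_rot: [-0.068, 1.569, 0.068]
wrist_force: [0.7, -0.6, -1.6]
finger_gap: 0.477
```

```bash
python3 plan.py .0868 .4573 .1464 .101;python3 held.py w8.png
```

```text
t 15.27 tcp [0.4565 0.1467 0.1025] gap 0.477 yaw 0.087 F [ 0.7 -0.6 -1.6]
to [0.4573, 0.1464, 0.101] dxyz [ 0.15 -0.04  0.08] spin 0.0 rows>= 0.0
held: n 3063 top x mm -30.4 yz mm [ 0.4 -1. ] rms 0.28
```

View pics/w8.png

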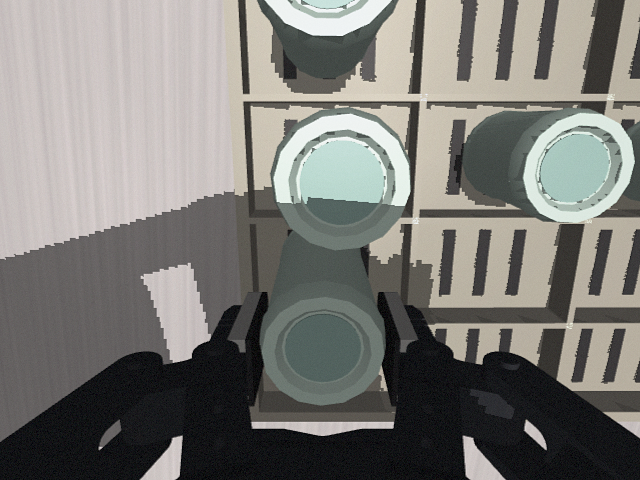

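The tumbler hangs inside the cell, with its bottom just past the wall at about (320,235). I lower the last 1.5 mm, release and retreat.

Call:
arm_command --pt "0.3 0.1 0 0 0" --pt "0.3 0.2 0 0 0" --pt "0.3 0.2 0 0 0" --pt "0.62 0.2 0 0 0" --pt "0.62 0.2 0 0 0" --pt "0.62 0.2 0 0 0" --pt "0.62 0.2 0 0 0" --pt "0.62 -1 0 0 0" --pt "0.62 -3 0 0 0" --pt "0.62 -6 0 0 0" --pt "0.62 -10 0 0 0" --pt "0.8 -13 0 0 0" --pt "0.8 -16 0 0 0" --pt "0.8 -20 0 0 0" --pt "0.8 -20 0 0 0" --pt "0.8 -20 0 0 0"

```text
t: 16.65
tool_pos: [0.4574, 0.147, 0.3044]
tcp_rot: [-0.068, 1.565, 0.069]
wrist_force: [-0.9, -0.9, -0.8]
finger_gap: 0.8
```

```bash
python3 chk.py w9.png; python3 plan.py .0868 .5402 -.24 .3
```

```text
rack (array([5.34248647e+02, 2.07007272e+02, 8.68284407e-02]), np.float64(0.14841020107269287), 11160)
y- 1892 0.0585
y+ 0 None
[0.4477 0.2573] [1.299e-01 3.000e-04 1.794e+03]
[0.4552 0.1472] [1.298e-01 3.000e-04 1.600e+03]
[0.4569 0.2004] [1.298e-01 5.000e-04 1.485e+03]
[0.5408 0.2083] [1.019e-01 6.000e-04 2.150e+03]
[0.613  0.2127] [1.168e-01 5.000e-04 3.023e+03]
mat:
[ 0.5442 -0.1583] [3.02e-02 7.00e-04 1.98e+02]
[ 0.5653 -0.1154] [3.950e-02 1.000e-03 1.506e+03]
t 16.7 tcp [0.4565 0.1467 0.3028] gap 0.804 yaw 0.087 F [-0.1 -0.1 -1.1]
to [0.5402, -0.24, 0.3] dxyz [  0.28 -39.25   4.98] spin 0.0 rows>= 9.5
```

View pics/w9.png

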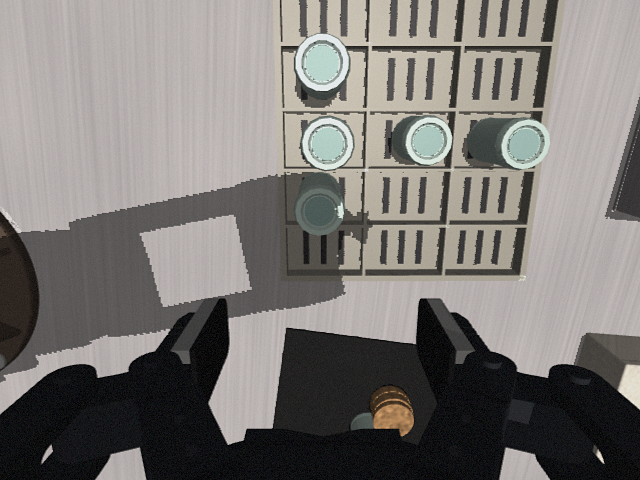

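Both tall tumblers stand in place and the rack is level and unmoved. The corks at (391,410) have been knocked towards the short tumbler, so I look over the mat again before the next pick.

Call:
arm_command --pt "0.8 -2.5 -28.5 5.5 0" --pt "0.8 -2.5 -28.5 5.5 0" --pt "0.8 -2.5 -28.5 5.5 0" --pt "0.8 -2.5 -28.5 5.5 0" --pt "0.8 -2.5 -28.5 5.5 0" --pt "0.8 -2.5 -28.5 5.5 0" --pt "0.8 -2.5 -28.5 5.5 0" --pt "0.8 -2.5 -28.5 5.5 0" --pt "0.8 -2.5 -28.5 5.5 0" --pt "0.8 -2.5 -28.5 5.5 0" --pt "0.8 -2.5 -28.5 5.5 0"

```text
t: 17.62
tool_pos: [0.5352, -0.1314, 0.3263]
tcp_rot: [-0.068, 1.572, 0.07]
wrist_force: [0.2, 0.3, -0.6]
finger_gap: 0.804
```

```bash
python3 chk.py w10.png; python3 plan.py .0868 .5402 -.24 .06
```

```text
t 17.67 tcp [ 0.5354 -0.1312  0.3267] gap 0.804 yaw 0.0884 F [ 0.5  0.5 -0.3]
to [0.5402, -0.24, 0.06] dxyz [ 26.66 -10.9   -0.45] spin 0.002 rows>= 6.9Traceback (most recent call last):
  File "chk.py", line 7, in <module>
    print("rack",fit(c))
                 ~~~^^^
  File "rack.py", line 28, in fit
    r=minimize(cost,np.add(p0,(dx,dy,da)),method="Nelder-Mead",options=dict(initial_simplex=np.add(p0,(dx,dy,da))+np.array([[0,0,0],[3,0,0],[0,3,0],[0,0,.02]])))
    res = _minimize_neldermead(fun, x0, args, callback, bounds=bounds,
                               **options)
    fsim[k] = func(sim[k])
              ~~~~^^^^^^^^
    fx = function(np.copy(x), *(wrapper_args + args))
  File "rack.py", line 22, in cost
    v=cv2.remap(D.astype(np.float32),((x+123+pad)*s).astype(np.float32)[:,None],((y+138+pad)*s).astype(np.float32)[:,None],cv2.INTER_LINEAR,borderValue=40)
cv2.error: OpenCV(4.12.0) /io/opencv/modules/imgproc/src/imgwarp.cpp:1703: error: (-215:Assertion failed) !_map1.empty() in function 'remap'
```

View pics/w10.png

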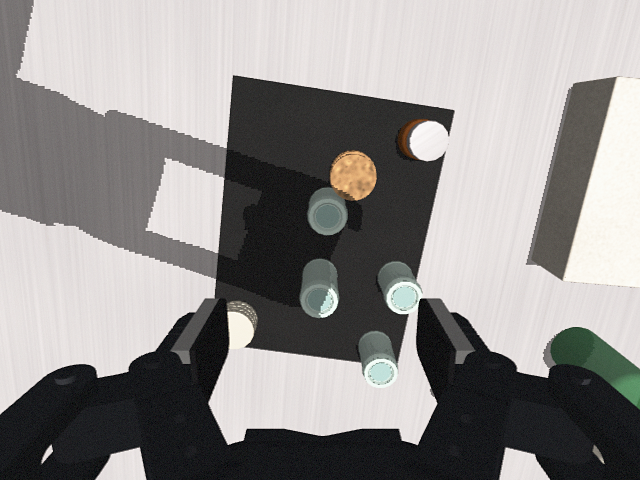

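```bash
cat > mat.py <<'E'
from h import *
from loc import objs
import sys
n=sys.argv[1]
c=cam(n)
for x in objs(n,zlo=.012,c=c)[1]: print(n,np.round(x[0],4),np.round(x[1:4],4),x[4])
E
python3 mat.py wrist; python3 mat.py side
```

```text
wrist [ 0.4438 -0.3059] [3.690e-02 4.000e-04 1.025e+03] [247. 242. 229.]
wrist [ 0.5403 -0.2404] [7.970e-02 4.000e-04 1.775e+03] [101. 115. 111.]
wrist [ 0.562  -0.1162] [6.440e-02 8.700e-03 3.235e+03] [157. 144. 113.]
wrist [ 0.6177 -0.3292] [6.450e-02 5.000e-04 1.588e+03] [137.  149.5 142. ]
wrist [ 0.6312 -0.2356] [6.460e-02 4.000e-04 1.572e+03] [190.  208.5 197. ]
wrist [ 0.633  -0.0717] [6.530e-02 1.100e-03 1.697e+03] [241. 236. 235.]
side [ 0.4442 -0.3053] [3.72e-02 1.10e-03 3.79e+02] [215. 197. 162.]
side [ 0.5405 -0.2384] [7.90e-02 1.30e-03 4.57e+02] [101. 108.  95.]
side [ 0.5417 -0.153 ] [6.44e-02 1.20e-03 3.15e+02] [100. 107.  93.]
side [ 0.6179 -0.3274] [6.39e-02 1.10e-03 3.48e+02] [102. 109.  96.]
side [ 0.6312 -0.2336] [6.45e-02 1.20e-03 3.49e+02] [103. 110.  96.]
side [ 0.6319 -0.0701] [6.46e-02 1.90e-03 2.84e+02] [96.  59.  24.5]
side [ 0.7225 -0.3795] [6.03e-02 1.20e-03 2.92e+02] [23. 48. 89.]
```

Call:
arm_command --pt "0.8 4 -10.9 -0.4 0" --pt "0.8 8 -10.9 -0.4 0" --pt "0.8 12 -10.9 -0.4 0" --pt "0.8 16 -10.9 -0.4 0" --pt "0.8 18 -10.9 -0.4 0" --pt "0.8 20 -10.9 -0.4 0" --pt "0.8 23 -10.9 -0.4 0" --pt "0.8 26 -10.9 -0.4 0" --pt "0.8 28 -10.9 -0.4 0" --pt "0.8 28 -10.9 -0.4 0" --pt "0.8 28 -10.9 -0.4 0" --pt "0.3 28 -10.9 -0.4 0" --pt "0.3 28 -10.9 -0.4 0" --pt "0.3 28 -10.9 -0.4 0" --pt "0.3 28 -10.9 -0.4 0" --pt "0.3 28 -10.9 -0.4 0" --pt "0.3 28 -10.9 -0.4 0"

```text
t: 19.18
tool_pos: [0.5424, -0.2418, 0.0493]
tcp_rot: [-0.069, 1.567, 0.067]
wrist_force: [-2.2, 1.7, 7.0]
finger_gap: 0.482
```

```bash
python3 plan.py .0868 .6207 .1606 .225
```

```text
t 19.18 tcp [ 0.5424 -0.2418  0.0493] gap 0.482 yaw 0.087 F [-2.2  1.7  7. ]
to [0.6207, 0.1606, 0.225] dxyz [-17.6   39.38  11.34] spin 0.0 rows>= 10.7
```

Call:
arm_command --pt "0.3 -2 0 0 0" --pt "0.3 -5 0 0 0" --pt "0.3 -9 0 0 0" --pt "0.3 -13 0 0 0" --pt "0.3 -17.5 0 0 0" --pt "0.3 -17.5 39.3 11.3 0" --pt "0.3 -17.5 39.3 11.3 0" --pt "0.3 -17.5 39.3 11.3 0" --pt "0.3 -17.5 39.3 11.3 0" --pt "0.3 -17.5 39.3 11.3 0" --pt "0.3 -17.5 39.3 11.3 0" --pt "0.3 -17.5 39.3 11.3 0" --pt "0.3 -17.5 39.3 11.3 0" --pt "0.3 -17.5 39.3 11.3 0" --pt "0.3 -17.5 39.3 11.3 0" --pt "0.3 -14 39.3 11.3 0" --pt "0.3 -11 39.3 11.3 0" --pt "0.3 -8.5 39.3 11.3 0" --pt "0.3 -8.5 39.3 11.3 0" --pt "0.3 -8.5 39.3 11.3 0"

```text
t: 20.85
tool_pos: [0.6194, 0.1599, 0.1327]
tcp_rot: [-0.069, 1.571, 0.068]
wrist_force: [0.5, 0.5, -0.2]
finger_gap: 0.474
```

```bash
python3 held.py w11.png;python3 plan.py .0868 .6207 .1606 .0863
```

```text
held: n 3000 top x mm -29.3 yz mm [ 1.3 -2.1] rms 1.09
t 20.9 tcp [0.6204 0.16   0.134 ] gap 0.481 yaw 0.0869 F [0.5 0.6 0.5]
to [0.6207, 0.1606, 0.0863] dxyz [4.77 0.06 0.02] spin 0.0 rows>= 1.1
```

View pics/w11.png

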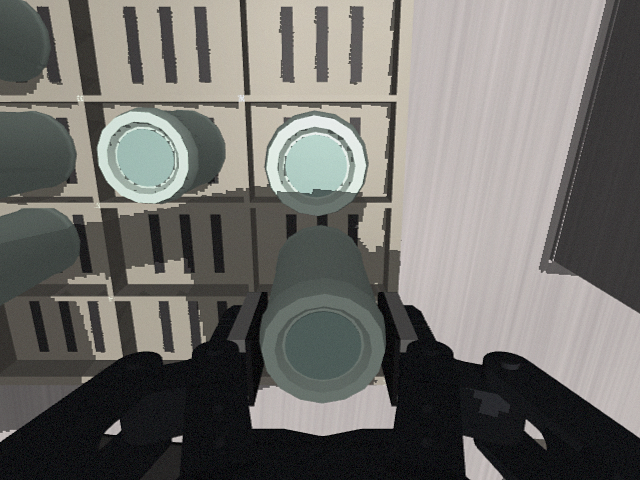

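Call:
arm_command --pt "0.3 1 0 0 0" --pt "0.3 2 0 0 0" --pt "0.3 3 0 0 0" --pt "0.3 3.7 0 0 0" --pt "0.3 4.2 0 0 0" --pt "0.3 4.5 0 0 0" --pt "0.3 4.5 0 0 0" --pt "0.3 4.5 0 0 0"

```text
t: 21.57
tool_pos: [0.6199, 0.16, 0.0873]
tcp_rot: [-0.068, 1.57, 0.068]
wrist_force: [1.3, -0.1, -1.3]
finger_gap: 0.473
```

```bash
python3 plan.py .0868 .6207 .1600 .0863;python3 held.py w12.png
```

```text
t 21.57 tcp [0.6199 0.16   0.0873] gap 0.473 yaw 0.087 F [ 1.3 -0.1 -1.3]
to [0.6207, 0.16, 0.0863] dxyz [ 0.1  -0.    0.08] spin 0.0 rows>= 0.0
held: n 2873 top x mm -30.4 yz mm [ 1.2 -1.2] rms 0.29
```

View pics/w12.png

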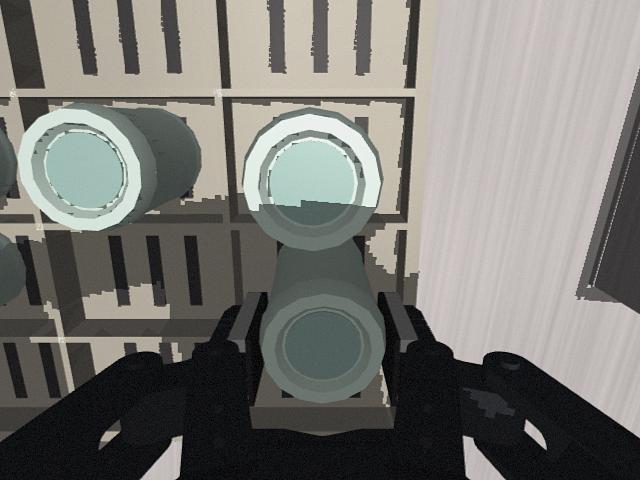

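The bottom is in the cell, past the wall at about row 240. I release and retreat.

Call:
arm_command --pt "0.3 0.1 0 0 0" --pt "0.3 0.1 0 0 0" --pt "0.3 0.1 0 0 0" --pt "0.62 0.1 0 0 0" --pt "0.62 0.1 0 0 0" --pt "0.62 0.1 0 0 0" --pt "0.62 0.1 0 0 0" --pt "0.62 -1 0 0 0" --pt "0.62 -3 0 0 0" --pt "0.62 -6 0 0 0" --pt "0.62 -10 0 0 0" --pt "0.8 -13 0 0 0" --pt "0.8 -17 0 0 0" --pt "0.8 -21 0 0 0" --pt "0.8 -21 0 0 0" --pt "0.8 -21 0 0 0"

```text
t: 22.95
tool_pos: [0.621, 0.1602, 0.3012]
tcp_rot: [-0.068, 1.564, 0.069]
wrist_force: [0.3, -1.0, 0.6]
finger_gap: 0.801
```

```bash
python3 chk.py w13.png; python3 plan.py .0868 .6311 -.2356 .3  .6311 -.2356 .036
```

```text
rack (array([5.34644892e+02, 2.07147414e+02, 8.64677418e-02]), np.float64(0.2724170982837677), 10256)
y- 2040 0.0584
y+ 0 None
[0.4467 0.2567] [1.298e-01 4.000e-04 3.413e+03]
[0.454  0.1479] [1.297e-01 4.000e-04 2.727e+03]
[0.4557 0.2004] [1.298e-01 4.000e-04 2.892e+03]
[0.5387 0.2082] [1.019e-01 1.000e-03 2.141e+03]
[0.6117 0.2126] [1.170e-01 7.000e-04 2.169e+03]
[0.6177 0.1613] [1.168e-01 4.000e-04 2.125e+03]
mat:
[ 0.5637 -0.1167] [4.430e-02 8.000e-03 1.779e+03]
[ 0.6313 -0.0731] [6.480e-02 1.400e-03 1.757e+03]
t 23.0 tcp [0.62  0.16  0.299] gap 0.8 yaw 0.087 F [-1.5  1.  -0.6]
to [0.6311, -0.2356, 0.3] dxyz [ -0.12 -39.5   -2.33] spin 0.0 rows>= 9.5
to [0.6311, -0.2356, 0.036] dxyz [ 26.28 -39.51  -2.39] spin 0.0 rows>= 11.4
```

View pics/w13.png

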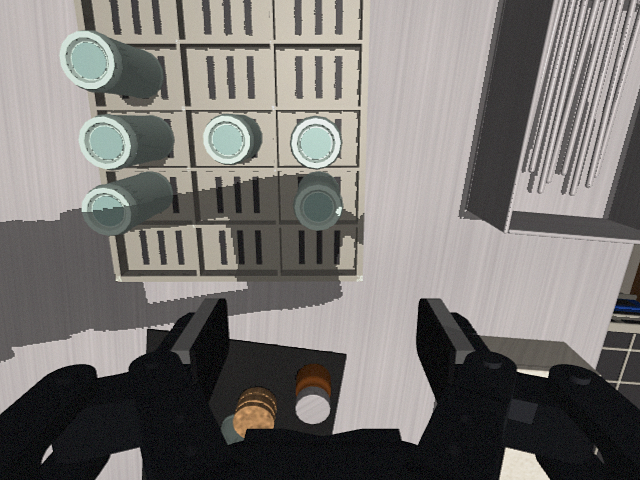

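Call:
arm_command --pt "0.8 0 -39.5 -2.4 0" --pt "0.8 0 -39.5 -2.4 0" --pt "0.8 0 -39.5 -2.4 0" --pt "0.8 0 -39.5 -2.4 0" --pt "0.8 0 -39.5 -2.4 0" --pt "0.8 0 -39.5 -2.4 0" --pt "0.8 0 -39.5 -2.4 0" --pt "0.8 0 -39.5 -2.4 0" --pt "0.8 0 -39.5 -2.4 0" --pt "0.8 0 -39.5 -2.4 0" --pt "0.8 4 -39.5 -2.4 0" --pt "0.8 8 -39.5 -2.4 0" --pt "0.8 12 -39.5 -2.4 0" --pt "0.8 16 -39.5 -2.4 0" --pt "0.8 16 -39.5 -2.4 0" --pt "0.8 16 -39.5 -2.4 0"

```text
t: 24.33
tool_pos: [0.6284, -0.2349, 0.1352]
tcp_rot: [-0.066, 1.575, 0.07]
wrist_force: [0.3, 0.3, 0.2]
finger_gap: 0.799
```

```bash
python3 mat.py side; python3 plan.py .0868 .6311 -.2356 .036
```

```text
side [ 0.4441 -0.3052] [3.79e-02 3.20e-03 3.83e+02] [125. 117.  97.]
side [ 0.5417 -0.1529] [6.44e-02 1.20e-03 3.17e+02] [112. 120. 105.]
side [ 0.6178 -0.3275] [6.45e-02 1.70e-03 4.28e+02] [108. 115. 101.]
side [ 0.6312 -0.2339] [6.45e-02 1.40e-03 3.24e+02] [109.  117.  102.5]
side [ 0.632  -0.0701] [6.40e-02 1.70e-03 2.72e+02] [104.  64.  24.]
side [ 0.7224 -0.3795] [5.99e-02 1.00e-03 2.67e+02] [25. 52. 97.]
t 24.38 tcp [ 0.6301 -0.2356  0.1377] gap 0.802 yaw 0.087 F [0.6 0.6 0.9]
to [0.6311, -0.2356, 0.036] dxyz [ 1.017e+01 -1.000e-02  1.100e-01] spin 0.0 rows>= 2.4
```

Call:
arm_command --pt "0.8 3 0 0.1 0" --pt "0.8 6 0 0.1 0" --pt "0.8 9 0 0.1 0" --pt "0.8 10.1 0 0.1 0" --pt "0.8 10.1 0 0.1 0" --pt "0.8 10.1 0 0.1 0" --pt "0.3 10.1 0 0.1 0" --pt "0.3 10.1 0 0.1 0" --pt "0.3 10.1 0 0.1 0" --pt "0.3 10.1 0 0.1 0" --pt "0.3 10.1 0 0.1 0" --pt "0.3 10.1 0 0.1 0"

```text
t: 25.38
tool_pos: [0.6325, -0.2362, 0.0389]
tcp_rot: [-0.069, 1.567, 0.067]
wrist_force: [-3.2, 0.7, 13.4]
finger_gap: 0.473
```

```bash
python3 plan.py .0868 .6311 -.2356 .24 .5249 .3149 .24
```

```text
t 25.38 tcp [ 0.6325 -0.2362  0.0389] gap 0.473 yaw 0.087 F [-3.2  0.7 13.4]
to [0.6311, -0.2356, 0.24] dxyz [-20.11   0.04  -0.08] spin 0.0 rows>= 4.8
to [0.5249, 0.3149, 0.24] dxyz [-20.22  55.8   -5.87] spin 0.0 rows>= 14.3
```

Call:
arm_command --pt "0.3 -3 0 0 0" --pt "0.3 -7 0 0 0" --pt "0.3 -11 0 0 0" --pt "0.3 -15 0 0 0" --pt "0.3 -19 4 -0.4 0" --pt "0.3 -20 55.8 -5.9 0" --pt "0.3 -20 55.8 -5.9 0" --pt "0.3 -20 55.8 -5.9 0" --pt "0.3 -20 55.8 -5.9 0" --pt "0.3 -20 55.8 -5.9 0" --pt "0.3 -20 55.8 -5.9 0" --pt "0.3 -20 55.8 -5.9 0" --pt "0.3 -20 55.8 -5.9 0" --pt "0.3 -20 55.8 -5.9 0" --pt "0.3 -20 55.8 -5.9 0" --pt "0.3 -20 55.8 -5.9 0" --pt "0.3 -20 55.8 -5.9 0" --pt "0.3 -20 55.8 -5.9 0" --pt "0.3 -20 55.8 -5.9 0" --pt "0.3 -20 55.8 -5.9 0"

```text
t: 27.05
tool_pos: [0.5234, 0.317, 0.2373]
tcp_rot: [-0.07, 1.568, 0.071]
wrist_force: [-0.3, -0.9, -0.9]
finger_gap: 0.472
```

```bash
python3 held.py w14.png;python3 plan.py .0868 .5249 .3149 .12 .5249 .3149 .0759
```

```text
held: n 3204 top x mm -26.0 yz mm [ 1.9 -0.9] rms 0.30
t 27.1 tcp [0.5237 0.3157 0.2371] gap 0.47 yaw 0.0887 F [ 0.5 -0.7 -1.1]
to [0.5249, 0.3149, 0.12] dxyz [11.71 -0.1   0.1 ] spin 0.002 rows>= 2.8
to [0.5249, 0.3149, 0.0759] dxyz [16.12 -0.1   0.1 ] spin 0.002 rows>= 3.9
```

Call:
arm_command --pt "0.3 3 -0.2 0.1 0" --pt "0.3 6 -0.2 0.1 0" --pt "0.3 9 -0.2 0.1 0" --pt "0.3 11 -0.2 0.1 0" --pt "0.3 12.5 -0.2 0.1 0" --pt "0.3 13.5 -0.2 0.1 0" --pt "0.3 14.5 -0.2 0.1 0" --pt "0.3 15.2 -0.2 0.1 0" --pt "0.3 15.8 -0.2 0.1 0" --pt "0.3 15.8 -0.2 0.1 0" --pt "0.3 15.8 -0.2 0.1 0"

```text
t: 28.02
tool_pos: [0.5253, 0.3133, 0.0786]
tcp_rot: [-0.068, 1.569, 0.068]
wrist_force: [-0.1, -0.1, -1.1]
finger_gap: 0.473
```

```bash
python3 held.py w15.png;python3 plan.py .0868 .5249 .3135 .0759
```

```text
held: n 3933 top x mm -25.4 yz mm [ 0.7 -0.9] rms 3.54
t 28.07 tcp [0.5254 0.3134 0.0788] gap 0.474 yaw 0.087 F [0.3 0.5 0. ]
to [0.5249, 0.3135, 0.0759] dxyz [ 0.29  0.01 -0.05] spin 0.0 rows>= 0.1
```

View pics/w15.png

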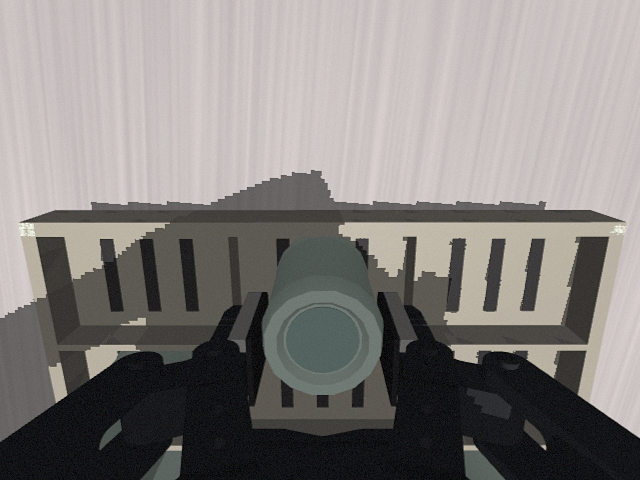

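Call:
arm_command --pt "0.3 0.1 0 0 0" --pt "0.3 0.2 0 0 0" --pt "0.3 0.25 0 0 0" --pt "0.3 0.25 0 0 0" --pt "0.62 0.25 0 0 0" --pt "0.62 0.25 0 0 0" --pt "0.62 0.25 0 0 0" --pt "0.62 0.25 0 0 0" --pt "0.62 -1 0 0 0" --pt "0.62 -3 0 0 0" --pt "0.62 -6 0 0 0" --pt "0.62 -10 0 0 0" --pt "0.8 -13 0 0 0" --pt "0.8 -17 0 0 0" --pt "0.8 -21 0 0 0" --pt "0.8 -22 0 0 0" --pt "0.8 -22 0 0 0" --pt "0.8 -22 0 0 0"

```text
t: 29.57
tool_pos: [0.5252, 0.3133, 0.2996]
tcp_rot: [-0.068, 1.568, 0.069]
wrist_force: [-0.2, 0.4, -0.6]
finger_gap: 0.798
```

```bash
python3 chk.py w16.png; python3 plan.py .0868 .6177 -.329 .3
```

```text
rack (array([5.34266660e+02, 2.07242594e+02, 8.65439544e-02]), np.float64(0.30511513352394104), 9283)
y- 1891 0.0579
y+ 2034 0.0588
[0.4471 0.2553] [1.297e-01 3.000e-04 2.128e+03]
[0.4542 0.1475] [1.297e-01 4.000e-04 1.521e+03]
[0.4561 0.1995] [1.296e-01 4.000e-04 1.601e+03]
[0.5242 0.3141] [1.019e-01 8.000e-04 1.877e+03]
[0.5396 0.2073] [1.016e-01 4.000e-04 1.855e+03]
[0.6123 0.2119] [1.164e-01 4.000e-04 1.807e+03]
[0.6183 0.1615] [1.165e-01 5.000e-04 1.919e+03]
mat:
t 29.62 tcp [0.5247 0.313  0.2983] gap 0.801 yaw 0.087 F [-0.4 -0.7 -0.2]
to [0.6177, -0.329, 0.3] dxyz [ -0.17 -64.77   3.69] spin 0.0 rows>= 15.6
```

View pics/w16.png

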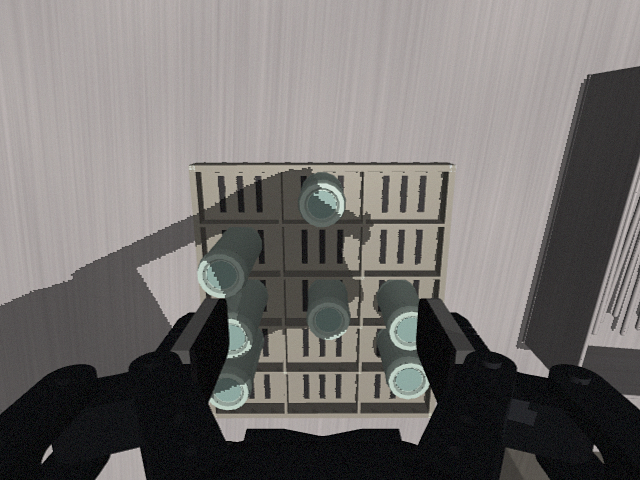

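Call:
arm_command --pt "0.8 0 -64.8 3.7 0" --pt "0.8 0 -64.8 3.7 0" --pt "0.8 0 -64.8 3.7 0" --pt "0.8 0 -64.8 3.7 0" --pt "0.8 0 -64.8 3.7 0" --pt "0.8 0 -64.8 3.7 0" --pt "0.8 0 -64.8 3.7 0" --pt "0.8 0 -64.8 3.7 0" --pt "0.8 0 -64.8 3.7 0" --pt "0.8 0 -64.8 3.7 0" --pt "0.8 0 -64.8 3.7 0" --pt "0.8 0 -64.8 3.7 0" --pt "0.8 0 -64.8 3.7 0" --pt "0.8 0 -64.8 3.7 0" --pt "0.8 0 -64.8 3.7 0" --pt "0.8 0 -64.8 3.7 0" --pt "0.8 0 -64.8 3.7 0" --pt "0.8 5 -64.8 3.7 0" --pt "0.8 10 -64.8 3.7 0" --pt "0.8 10 -64.8 3.7 0"

```text
t: 31.28
tool_pos: [0.6151, -0.3273, 0.1915]
tcp_rot: [-0.064, 1.577, 0.072]
wrist_force: [-0.9, 0.6, -0.7]
finger_gap: 0.799
```

```bash
python3 mat.py scene; python3 mat.py side; python3 plan.py .0868 .6177 -.3292 .036
```

```text
scene [ 0.4434 -0.3069] [3.72e-02 1.40e-03 1.88e+02] [100.  94.  78.]
scene [ 0.5767 -0.1478] [6.35e-02 1.23e-02 6.28e+02] [ 95.  100.   81.5]
scene [ 0.6161 -0.3291] [6.52e-02 1.80e-03 5.66e+02] [89. 97. 85.]
scene [ 0.6295 -0.0721] [6.50e-02 1.80e-03 3.94e+02] [88.  54.5 16. ]
side [ 0.4443 -0.3054] [3.75e-02 1.40e-03 3.37e+02] [126. 116.  96.]
side [ 0.5417 -0.1531] [6.42e-02 1.20e-03 3.10e+02] [118. 127. 111.]
side [ 0.6179 -0.3274] [6.43e-02 1.90e-03 4.46e+02] [115. 123. 108.]
side [ 0.632  -0.0703] [6.45e-02 1.90e-03 2.78e+02] [110.   67.5  28. ]
side [ 0.7224 -0.3795] [5.99e-02 1.10e-03 2.83e+02] [ 26.  55. 103.]
t 31.38 tcp [ 0.6155 -0.3272  0.1929] gap 0.799 yaw 0.087 F [-0.5  0.4  0.4]
to [0.6177, -0.3292, 0.036] dxyz [15.69 -0.3   0.32] spin 0.0 rows>= 3.8
```

Call:
arm_command --pt "0.8 4 -0.2 0.2 0" --pt "0.8 8 -0.2 0.2 0" --pt "0.8 11 -0.2 0.2 0" --pt "0.8 14 -0.2 0.2 0" --pt "0.8 15.6 -0.2 0.2 0" --pt "0.8 15.6 -0.2 0.2 0" --pt "0.8 15.6 -0.2 0.2 0" --pt "0.3 15.6 -0.2 0.2 0" --pt "0.3 15.6 -0.2 0.2 0" --pt "0.3 15.6 -0.2 0.2 0" --pt "0.3 15.6 -0.2 0.2 0" --pt "0.3 15.6 -0.2 0.2 0" --pt "0.3 15.6 -0.2 0.2 0"

```text
t: 32.47
tool_pos: [0.6217, -0.3316, 0.0448]
tcp_rot: [-0.07, 1.567, 0.067]
wrist_force: [-1.6, 0.1, 8.5]
finger_gap: 0.472
```

```bash
python3 plan.py .0868 .5437 .0997 .239
```

```text
t 32.47 tcp [ 0.6217 -0.3316  0.0448] gap 0.472 yaw 0.087 F [-1.6  0.1  8.5]
to [0.5437, 0.0997, 0.239] dxyz [-19.52  43.61  -3.97] spin 0.0 rows>= 11.5
```

Call:
arm_command --pt "0.3 -3 0 0 0" --pt "0.3 -7 0 0 0" --pt "0.3 -11 0 0 0" --pt "0.3 -15 0 0 0" --pt "0.3 -19 4 -0.4 0" --pt "0.3 -20 43.6 -4 0" --pt "0.3 -20 43.6 -4 0" --pt "0.3 -20 43.6 -4 0" --pt "0.3 -20 43.6 -4 0" --pt "0.3 -20 43.6 -4 0" --pt "0.3 -20 43.6 -4 0" --pt "0.3 -20 43.6 -4 0" --pt "0.3 -20 43.6 -4 0" --pt "0.3 -20 43.6 -4 0" --pt "0.3 -20 43.6 -4 0" --pt "0.3 -20 43.6 -4 0" --pt "0.3 -20 43.6 -4 0" --pt "0.3 -20 43.6 -4 0" --pt "0.3 -20 43.6 -4 0"

```text
t: 34.05
tool_pos: [0.543, 0.0992, 0.2429]
tcp_rot: [-0.068, 1.569, 0.068]
wrist_force: [-0.2, 0.2, -0.6]
finger_gap: 0.472
```

```bash
python3 held.py w17.png;python3 plan.py .0868 .5437 .0997 .0759
```

```text
held: n 10348 top x mm -21.5 yz mm [  3.7 -10.5] rms 7.66
t 34.1 tcp [0.543  0.099  0.2427] gap 0.471 yaw 0.0857 F [ 0.1  0.1 -0.5]
to [0.5437, 0.0997, 0.0759] dxyz [16.68  0.07  0.07] spin -0.001 rows>= 4.0
```

View pics/w17.png

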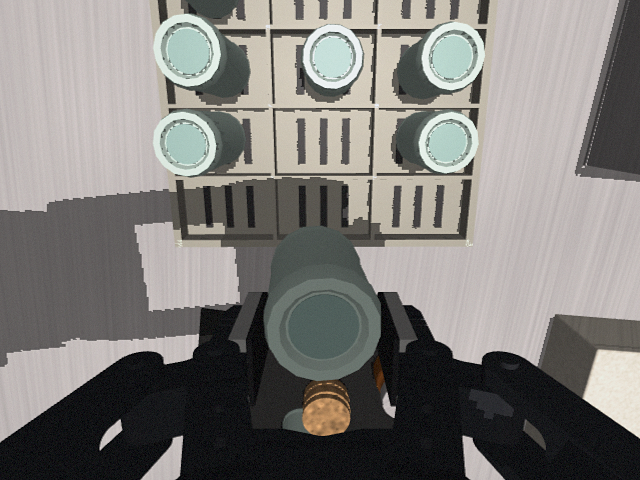

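```bash
cat > tilt.py <<'E'
from h import *
from scipy.optimize import least_squares
import sys
c=cam("wrist");save(c,sys.argv[1])
o=env.get_obs();M=R.from_rotvec(o["tcp_rot"]).as_matrix();Q=(cloud(c)-o["tool_pos"])@M
m=(c["z_map"]>0)&(c["z_map"]<.26)&(abs(Q[...,2])<.03)&(Q[...,1]>-.02)&(Q[...,1]<.04)&(Q[...,0]<.06)&(Q[...,0]>-.04)&(c["image"][...,1]>60)
q=Q[m];top=np.percentile(q[:,0],2);b=q[q[:,0]>top+.008]
def f(p): 
    d=b[:,1:]-np.c_[p[0]+p[2]*b[:,0],p[1]+p[3]*b[:,0]];return np.hypot(*d.T)-.021
s=least_squares(f,[0,0,0,0],loss="soft_l1",f_scale=.0005)
print("n",len(b),"y0 z0 mm",(s.x[:2]*1000).round(1),"slope deg y,z",np.degrees(s.x[2:]).round(1),"rms",(np.sqrt(np.mean(s.fun**2))*1000).round(2),"x range",b[:,0].min().round(4),b[:,0].max().round(4))
t=q[q[:,0]<top+.003];A=np.c_[t[:,1:],np.ones(len(t))];print("top",top)
print("tool x axis world",M[:,0].round(3))
E
python3 tilt.py w18.png
```

```text
n 15010 y0 z0 mm [ 2.6 -0.6] slope deg y,z [ 0.6 -5.8] rms 7.48 x range -0.0287 0.0411
top -0.03677122820806779
tool x axis world [ 0. -0. -1.]
```

```bash
sed -i 's/^q=Q\[m\];/I=c["image"].astype(int);m\&=(I[...,1]-I[...,0]>6);m=cv2.erode(m.astype(np.uint8),np.ones((3,3)))>0\nq=Q[m];/' tilt.py; python3 tilt.py w19.png
```

```text
n 105 y0 z0 mm [ 2.7 -0.8] slope deg y,z [ 0.4 -3.7] rms 0.28 x range -0.0134 0.0372
top -0.021538266404492145
tool x axis world [ 0. -0. -1.]
```

```bash
sed -i 's/np.percentile(q\[:,0\],2)/np.percentile(q[:,0],0.5)/; s/>6);m=/>3);m=/' tilt.py; python3 tilt.py w20.png
python3 - <<'E'
import cv2
i=cv2.imread("pics/w20.png")[200:440,200:440];cv2.imwrite("pics/crop2.png",cv2.resize(i,None,fx=2.4,fy=2.4))
E
```

```text
n 2914 y0 z0 mm [ 2.6 -1.2] slope deg y,z [ 0.  -3.7] rms 0.31 x range -0.0138 0.0385
top -0.02181464489602373
tool x axis world [ 0. -0. -1.]
```

View pics/crop2.png

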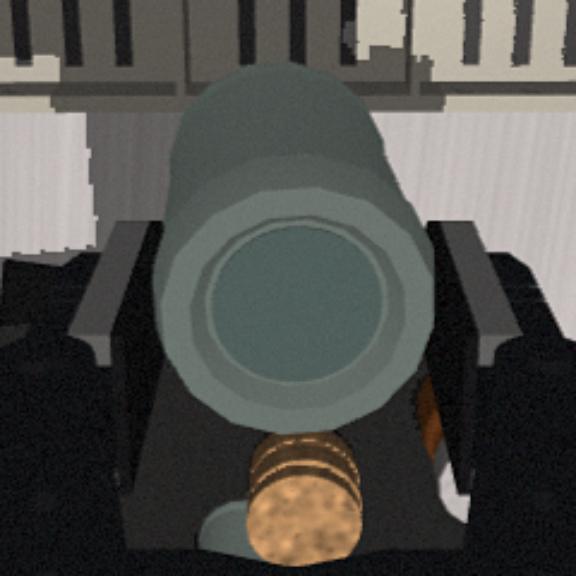

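Call:
arm_command --pt "0.3 3 -0.2 0.2 0" --pt "0.3 6 -0.2 0.2 0" --pt "0.3 9 -0.2 0.2 0" --pt "0.3 11 -0.2 0.2 0" --pt "0.3 12.5 -0.2 0.2 0" --pt "0.3 13.5 -0.2 0.2 0" --pt "0.3 14.5 -0.2 0.2 0" --pt "0.3 15.2 -0.2 0.2 0" --pt "0.3 15.8 -0.2 0.2 0" --pt "0.3 15.8 -0.2 0.2 0" --pt "0.3 15.8 -0.2 0.2 0"

```text
t: 35.17
tool_pos: [0.5451, 0.0982, 0.0845]
tcp_rot: [-0.068, 1.57, 0.068]
wrist_force: [-0.3, 0.0, -0.6]
finger_gap: 0.469
```

```bash
python3 tilt.py w21.png;python3 plan.py .0868 .5437 .0971 .0810
```

```text
n 3144 y0 z0 mm [ 2.6 -1.4] slope deg y,z [-0.1 -3.7] rms 0.3 x range -0.0136 0.0376
top -0.021569927583512588
tool x axis world [ 0.001  0.    -1.   ]
t 35.22 tcp [0.5452 0.0982 0.0848] gap 0.471 yaw 0.087 F [ 0.1  0.6 -0.2]
to [0.5437, 0.0971, 0.081] dxyz [ 0.38 -0.1  -0.16] spin 0.0 rows>= 0.1
```

View pics/w21.png

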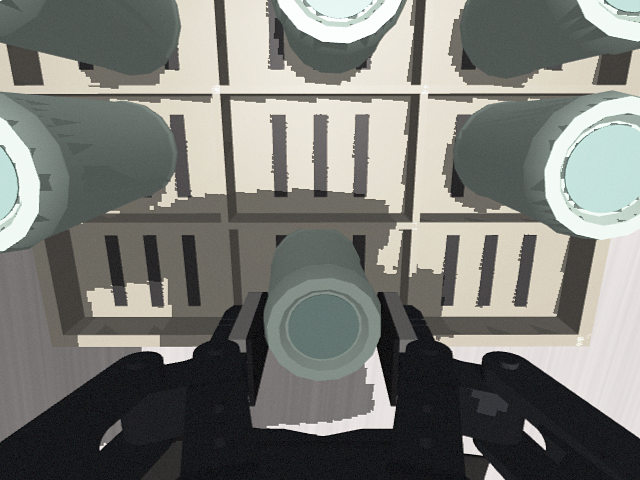

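Call:
arm_command --pt "0.3 0.1 -0.1 0 0" --pt "0.3 0.2 -0.1 0 0" --pt "0.3 0.3 -0.1 0 0" --pt "0.3 0.4 -0.1 0 0" --pt "0.3 0.45 -0.1 0 0" --pt "0.3 0.45 -0.1 0 0"

```text
t: 35.72
tool_pos: [0.5453, 0.0972, 0.08]
tcp_rot: [-0.068, 1.569, 0.068]
wrist_force: [0.3, -0.2, 4.0]
finger_gap: 0.47
```

```bash
python3 tilt.py w22.png;python3 plan.py .0868 .5437 .0971 .0810
```

```text
n 3084 y0 z0 mm [ 2.6 -1.2] slope deg y,z [-0.2 -3.8] rms 0.29 x range -0.0138 0.0375
top -0.02178722803472288
tool x axis world [ 0.001  0.    -1.   ]
t 35.77 tcp [0.5453 0.0972 0.08  ] gap 0.474 yaw 0.087 F [-0.2 -1.2  4.3]
to [0.5437, 0.0971, 0.081] dxyz [-0.1   0.   -0.16] spin 0.0 rows>= 0.0
```

Call:
arm_command --pt "0.3 -0.05 0 0 0" --pt "0.3 -0.1 0 0 0" --pt "0.3 -0.1 0 0 0"

```text
t: 36.02
tool_pos: [0.5452, 0.0972, 0.081]
tcp_rot: [-0.068, 1.569, 0.068]
wrist_force: [1.1, -0.7, 4.9]
finger_gap: 0.462
```

```bash
python3 plan.py .0868 .5437 .0971 .0810
python3 - <<'E'
from h import *
from rack import *
for n in("scene","side"):
    c=cam(n);save(c,n+"_r.png");P=cloud(c)
    m=(c["z_map"]>0)&(abs(P[...,2]-.059)<.012);Q=P[m];d=Q[:,:2]-[.534,.207]
    u=d@[.9962,.0867];v=d@[-.0867,.9962]
    for lo,hi in((-.14,-.128),(-.085,-.075),(.075,.085),(.128,.14)):
        k=(v>lo)&(v<hi)&(abs(u)<.12)&(abs(Q[:,2]-.059)<.012);print(n,lo,k.sum(),np.percentile(Q[k,2],[50,90]).round(4))
E
```

```text
t 36.02 tcp [0.5452 0.0972 0.081 ] gap 0.462 yaw 0.087 F [ 1.1 -0.7  4.9]
to [0.5437, 0.0971, 0.081] dxyz [ 0.   -0.   -0.15] spin 0.0 rows>= 0.0
scene -0.14 321 [0.0565 0.0594]
scene -0.085 183 [0.0557 0.0595]
scene 0.075 262 [0.0566 0.061 ]
scene 0.128 314 [0.0572 0.0618]
side -0.14 343 [0.0547 0.0578]
side -0.085 191 [0.0539 0.0586]
side 0.075 93 [0.056 0.06 ]
side 0.128 127 [0.0569 0.0611]
```

Call:
arm_command --pt "0.3 -0.1 0 0 0" --pt "0.3 -0.15 0 0 0" --pt "0.3 -0.2 0 0 0" --pt "0.3 -0.2 0 0 0"

```text
t: 36.45
tool_pos: [0.5445, 0.0972, 0.0826]
tcp_rot: [-0.068, 1.571, 0.068]
wrist_force: [1.1, 0.6, -1.3]
finger_gap: 0.47
```

```bash
cat > lev.py <<'E'
from h import *
o=env.get_obs();print(o["tool_pos"].round(4),o["wrist_force"].round(1))
for n in("scene","side"):
    c=cam(n);save(c,n+"_r.png");P=cloud(c)
    m=(c["z_map"]>0)&(abs(P[...,2]-.059)<.012);Q=P[m];d=Q[:,:2]-[.534,.207]
    u=d@[.9962,.0867];v=d@[-.0867,.9962];r=[]
    for lo,hi in((-.14,-.128),(-.085,-.075),(.075,.085),(.128,.14)):
        k=(v>lo)&(v<hi)&(abs(u)<.12);r.append(np.percentile(Q[k,2],90).round(4))
    print(n,r)
E
python3 lev.py
```

```text
[0.5445 0.0972 0.0826] [ 1.1  0.6 -1.3]
scene [np.float64(0.0604), np.float64(0.0599), np.float64(0.0596), np.float64(0.0601)]
side [np.float64(0.0592), np.float64(0.0583), np.float64(0.0594), np.float64(0.0589)]
```

Call:
arm_command --pt "0.3 0.03 0 0 0" --pt "0.6 0.03 0 0 0" --pt "0.62 0.03 0 0 0" --pt "0.62 0.03 0 0 0" --pt "0.62 0.03 0 0 0" --pt "0.62 0.03 0 0 0" --pt "0.62 -1 0 0 0" --pt "0.62 -3 0 0 0" --pt "0.62 -6 0 0 0" --pt "0.62 -10 0 0 0" --pt "0.8 -13 0 0 0" --pt "0.8 -17 0 0 0" --pt "0.8 -21 4 0 0" --pt "0.8 -22 8 0 0" --pt "0.8 -22 12 0 0" --pt "0.8 -22 12 0 0" --pt "0.8 -22 12 0 0"

```text
t: 37.97
tool_pos: [0.5341, 0.2196, 0.3042]
tcp_rot: [-0.07, 1.568, 0.072]
wrist_force: [-0.8, -1.1, -0.1]
finger_gap: 0.798
```

```bash
python3 chk.py w23.png; python3 lev.py; python3 plan.py .0868 .54 -.13 .33
```

```text
rack (array([5.34376455e+02, 2.07096393e+02, 8.68422179e-02]), np.float64(0.2457209676504135), 11138)
y- 1294 0.0582
y+ 2282 0.0588
[0.4467 0.256 ] [1.298e-01 3.000e-04 1.961e+03]
[0.4545 0.1474] [1.298e-01 4.000e-04 1.912e+03]
[0.4561 0.1996] [1.298e-01 3.000e-04 1.982e+03]
[0.5244 0.3153] [1.020e-01 1.500e-03 2.176e+03]
[0.5399 0.2074] [1.018e-01 7.000e-04 1.822e+03]
[0.5404 0.0995] [1.016e-01 5.000e-04 1.803e+03]
[0.6126 0.212 ] [1.168e-01 3.000e-04 2.276e+03]
[0.6183 0.1614] [1.166e-01 4.000e-04 2.256e+03]
mat:
[ 0.6322 -0.0764] [3.67e-02 9.00e-04 4.57e+02]
[0.5341 0.2179 0.3035] [ 0.1 -0.7  0.4]
scene [np.float64(0.0602), np.float64(0.0597), np.float64(0.0597), np.float64(0.06)]
side [np.float64(0.0591), np.float64(0.0587), np.float64(0.0586), np.float64(0.059)]
t 38.12 tcp [0.5342 0.2161 0.3028] gap 0.8 yaw 0.0873 F [-0.2 -0.8 -0.8]
to [0.54, -0.13, 0.33] dxyz [ -2.7  -34.53  -2.45] spin 0.001 rows>= 8.3
```

View pics/w23.png

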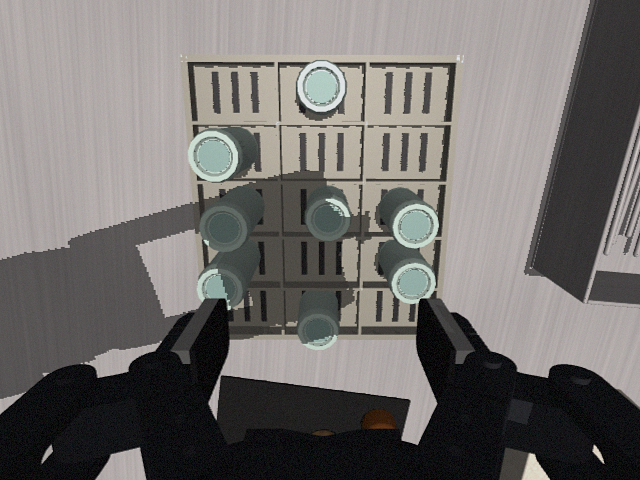

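Call:
arm_command --pt "0.8 0 -37.1 -2.6 0" --pt "0.8 0 -37.1 -2.6 0" --pt "0.8 0 -37.1 -2.6 0" --pt "0.8 0 -37.1 -2.6 0" --pt "0.8 0 -37.1 -2.6 0" --pt "0.8 0 -37.1 -2.6 0" --pt "0.8 0 -37.1 -2.6 0" --pt "0.8 0 -37.1 -2.6 0" --pt "0.8 0 -37.1 -2.6 0" --pt "0.8 0 -37.1 -2.6 0" --pt "0.8 4 -37.1 -2.6 0" --pt "0.8 8 -37.1 -2.6 0" --pt "0.8 12 -37.1 -2.6 0" --pt "0.8 16 -37.1 -2.6 0" --pt "0.8 16 -37.1 -2.6 0" --pt "0.8 16 -37.1 -2.6 0" --pt "0.8 16 -37.1 -2.6 0"

```text
t: 39.53
tool_pos: [0.5415, -0.156, 0.1446]
tcp_rot: [-0.068, 1.569, 0.067]
wrist_force: [-0.6, 0.5, 0.3]
finger_gap: 0.801
```

```bash
python3 - <<'E'
from h import *
from loc import objs
c=cam("wrist");save(c,"w24.png")
for z in(.012,.045):
  for x in objs("wrist",zlo=z,c=c)[1]: print(np.round(x[0],4),np.round(x[1:4],4))
E
python3 mat.py side; python3 plan.py .0868 .5414 -.155 .04
```

```text
[ 0.5617 -0.1168] [6.440e-02 8.500e-03 9.828e+03]
[ 0.633  -0.0714] [6.510e-02 1.200e-03 6.457e+03]
[ 0.5419 -0.1593] [6.480e-02 1.500e-03 3.963e+03]
[ 0.6379 -0.0707] [6.52e-02 1.10e-03 4.94e+03]
side [ 0.4441 -0.3054] [3.75e-02 1.10e-03 3.81e+02] [221. 204. 168.]
side [ 0.5417 -0.1531] [6.39e-02 1.20e-03 3.08e+02] [106. 114. 100.]
side [ 0.6321 -0.0701] [6.48e-02 2.00e-03 2.77e+02] [100.  62.  28.]
side [ 0.7227 -0.3796] [5.96e-02 1.20e-03 2.95e+02] [24. 50. 94.]
t 39.63 tcp [ 0.5423 -0.1559  0.1454] gap 0.801 yaw 0.0867 F [ 0.3 -0.2  0.3]
to [0.5414, -0.155, 0.04] dxyz [10.54  0.12 -0.12] spin -0.0 rows>= 2.5
```

View pics/w24.png

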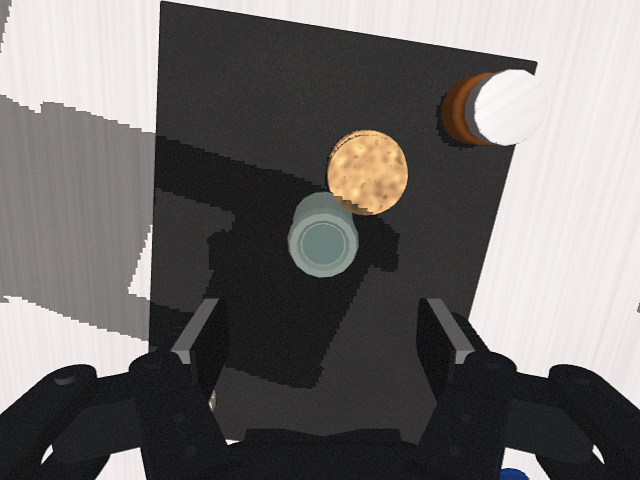

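Call:
arm_command --pt "0.8 3 0 -0.1 0" --pt "0.8 6 0 -0.1 0" --pt "0.8 9 0 -0.1 0" --pt "0.8 10.8 0 -0.1 0" --pt "0.8 10.8 0 -0.1 0" --pt "0.8 10.8 0 -0.1 0" --pt "0.8 10.8 0 -0.1 0" --pt "0.3 10.8 0 -0.1 0" --pt "0.3 10.8 0 -0.1 0" --pt "0.3 10.8 0 -0.1 0" --pt "0.3 10.8 0 -0.1 0" --pt "0.3 10.8 0 -0.1 0" --pt "0.3 10.8 0 -0.1 0"

```text
t: 40.72
tool_pos: [0.541, -0.1556, 0.0366]
tcp_rot: [-0.069, 1.567, 0.068]
wrist_force: [-1.4, 0.7, 16.9]
finger_gap: 0.474
```

```bash
python3 plan.py .0868 .5296 .2611 .24
```

```text
t 40.72 tcp [ 0.541  -0.1556  0.0366] gap 0.474 yaw 0.0871 F [-1.4  0.7 16.9]
to [0.5296, 0.2611, 0.24] dxyz [-20.38  41.59   2.54] spin 0.0 rows>= 11.1
```

Call:
arm_command --pt "0.3 -3 0 0 0" --pt "0.3 -7 0 0 0" --pt "0.3 -11 0 0 0" --pt "0.3 -15 0 0 0" --pt "0.3 -19 0 0 0" --pt "0.3 -20 41.5 2.5 0" --pt "0.3 -20 41.5 2.5 0" --pt "0.3 -20 41.5 2.5 0" --pt "0.3 -20 41.5 2.5 0" --pt "0.3 -20 41.5 2.5 0" --pt "0.3 -20 41.5 2.5 0" --pt "0.3 -20 41.5 2.5 0" --pt "0.3 -20 41.5 2.5 0" --pt "0.3 -20 41.5 2.5 0" --pt "0.3 -20 41.5 2.5 0" --pt "0.3 -20 41.5 2.5 0" --pt "0.3 -20 41.5 2.5 0" --pt "0.3 -20 41.5 2.5 0" --pt "0.3 -20 41.5 2.5 0"

```text
t: 42.3
tool_pos: [0.5287, 0.2595, 0.2351]
tcp_rot: [-0.068, 1.57, 0.068]
wrist_force: [-0.2, 0.8, -0.8]
finger_gap: 0.472
```

```bash
python3 tilt.py w25.png;python3 plan.py .0868 .5296 .2611 .0759
```

```text
n 3234 y0 z0 mm [ 0.7 -0.6] slope deg y,z [0.  0.4] rms 0.32 x range -0.0204 0.0311
top -0.028381572573276063
tool x axis world [ 0. -0. -1.]
t 42.35 tcp [0.5288 0.2592 0.2351] gap 0.468 yaw 0.0857 F [ 0.5 -0.4 -1.1]
to [0.5296, 0.2611, 0.0759] dxyz [15.92  0.18  0.09] spin -0.001 rows>= 3.8
```

View pics/w25.png

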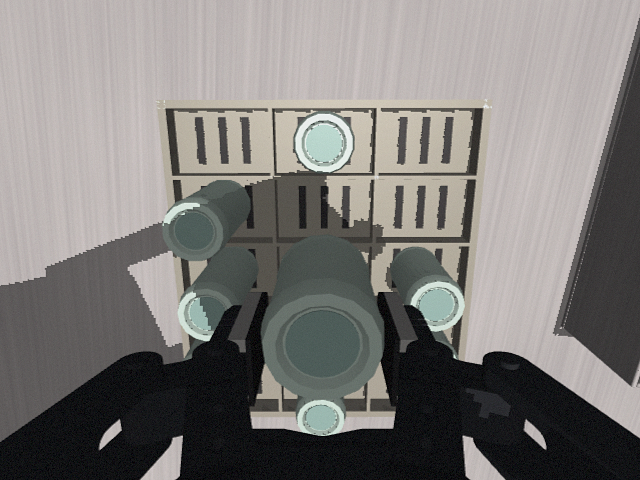

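The tumbler hangs straight. Before lowering it beside a tall neighbour I check the gripper's own width against height.

Run:
```python
from h import *
c=cam("wrist");o=env.get_obs();M=R.from_rotvec(o["tcp_rot"]).as_matrix();Q=(cloud(c)-o["tool_pos"])@M
m=(c["z_map"]>0)&(c["z_map"]<.22)&(c["image"].max(-1)<60);q=Q[m]*1000
for a in range(-100,30,10):
    k=(q[:,0]>a)&(q[:,0]<=a+10);
    if k.sum()>20: print("x",a,a+10,k.sum(),"z",np.percentile(q[k,2],[1,99]).round(0),"y",np.percentile(q[k,1],[1,99]).round(0))
```

```text
x -100 -90 1701 z [-23.  21.] y [17. 21.]
x -90 -80 13335 z [-57.  55.] y [ 8. 18.]
x -80 -70 16206 z [-60.  58.] y [ 1. 18.]
x -70 -60 8600 z [-57.  55.] y [-10.  18.]
x -60 -50 13569 z [-54.  52.] y [-10.  14.]
x -50 -40 2759 z [-50.  47.] y [ 1. 14.]
x -40 -30 1830 z [-33.  31.] y [-10.  12.]
x -30 -20 1314 z [-34.  33.] y [-10.  12.]
x -20 -10 694 z [-34.  33.] y [-9. 12.]
x -10 0 232 z [-32.  31.] y [ 5. 12.]
```

Call:
arm_command --pt "0.3 3 0.1 0.8 0" --pt "0.3 6 0.1 0.8 0" --pt "0.3 9 0.1 0.8 0" --pt "0.3 11 0.1 0.8 0" --pt "0.3 12.5 0.1 0.8 0" --pt "0.3 13.5 0.1 0.8 0" --pt "0.3 14.5 0.1 0.8 0" --pt "0.3 15.2 0.1 0.8 0" --pt "0.3 15.8 0.1 0.8 0" --pt "0.3 15.8 0.1 0.8 0" --pt "0.3 15.8 0.1 0.8 0"

```text
t: 43.32
tool_pos: [0.5368, 0.2621, 0.077]
tcp_rot: [-0.068, 1.569, 0.068]
wrist_force: [0.1, -0.2, -1.1]
finger_gap: 0.474
```

```bash
python3 tilt.py w26.png;python3 plan.py .0868 .5356 .2611 .073
```

```text
n 3439 y0 z0 mm [ 0.3 -0.7] slope deg y,z [-0.1  0.4] rms 0.29 x range -0.02 0.0321
top -0.028041776709066116
tool x axis world [ 0.001  0.    -1.   ]
t 43.37 tcp [0.5369 0.2622 0.0773] gap 0.472 yaw 0.087 F [ 0.7  0.4 -1.1]
to [0.5356, 0.2611, 0.073] dxyz [ 0.43 -0.1  -0.14] spin 0.0 rows>= 0.1
```

View pics/w26.png

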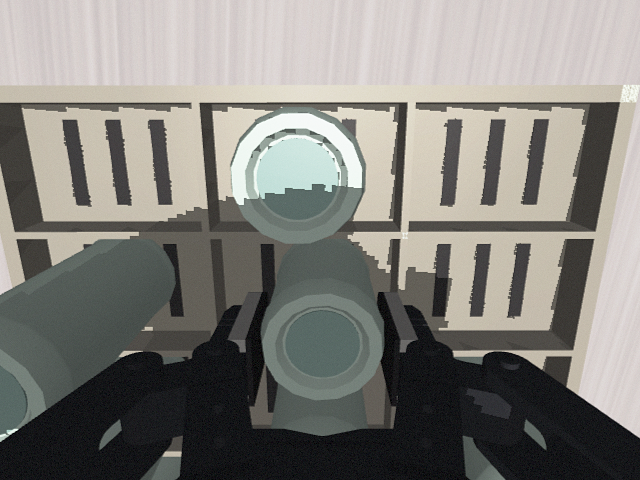

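The tumbler's bottom is inside the cell, with the wall at row 230 behind it. I lower 3.5 mm, release narrowly and retreat.

Call:
arm_command --pt "0.3 0.1 -0.1 0 0" --pt "0.3 0.2 -0.1 0 0" --pt "0.3 0.3 -0.1 0 0" --pt "0.3 0.35 -0.1 0 0" --pt "0.3 0.35 -0.1 0 0"

```text
t: 43.78
tool_pos: [0.5369, 0.2612, 0.0737]
tcp_rot: [-0.068, 1.569, 0.068]
wrist_force: [-0.3, -0.1, 4.4]
finger_gap: 0.469
```

```bash
python3 plan.py .0868 .5356 .2611 .073; python3 lev.py
```

```text
t 43.78 tcp [0.5369 0.2612 0.0737] gap 0.469 yaw 0.087 F [-0.3 -0.1  4.4]
to [0.5356, 0.2611, 0.073] dxyz [ 0.07  0.   -0.13] spin 0.0 rows>= 0.0
[0.5369 0.2612 0.0737] [-0.3 -0.1  4.4]
scene [np.float64(0.0603), np.float64(0.0598), np.float64(0.0596), np.float64(0.0603)]
side [np.float64(0.0591), np.float64(0.059), np.float64(0.0584), np.float64(0.0585)]
```

Light contact at about 5 N, with the rack still level. I release here.

Call:
arm_command --pt "0.3 -0.05 0 0 0" --pt "0.56 -0.05 0 0 0" --pt "0.56 -0.05 0 0 0" --pt "0.56 -0.05 0 0 0" --pt "0.56 -0.05 0 0 0" --pt "0.56 -1 0 0 0" --pt "0.56 -3 0 0 0" --pt "0.56 -6 0 0 0" --pt "0.56 -10 0 0 0" --pt "0.8 -13 0 0 0" --pt "0.8 -17 0 0 0" --pt "0.8 -21 -2 0 0" --pt "0.8 -24 -2 0 0" --pt "0.8 -24 -2 0 0" --pt "0.8 -24 -2 0 0"

```text
t: 45.13
tool_pos: [0.5392, 0.2413, 0.3162]
tcp_rot: [-0.067, 1.565, 0.069]
wrist_force: [-0.5, -0.5, -0.6]
finger_gap: 0.802
```

```bash
python3 chk.py w27.png; python3 lev.py;python3 mat.py side; python3 mat.py scene
```

```text
rack (array([5.34322962e+02, 2.07217660e+02, 8.71835759e-02]), np.float64(0.2782008647918701), 9839)
y- 1263 0.0582
y+ 2088 0.0588
[0.4468 0.2558] [1.298e-01 3.000e-04 1.855e+03]
[0.4544 0.1474] [1.297e-01 4.000e-04 1.321e+03]
[0.4561 0.1996] [1.297e-01 3.000e-04 1.917e+03]
[0.5243 0.3152] [1.020e-01 1.100e-03 1.934e+03]
[0.5397 0.2074] [1.019e-01 3.000e-04 1.710e+03]
[0.5367 0.2619] [1.019e-01 5.000e-04 1.746e+03]
[0.5403 0.0995] [1.016e-01 4.000e-04 1.692e+03]
[0.6124 0.2119] [1.168e-01 3.000e-04 2.109e+03]
[0.6182 0.1613] [1.166e-01 4.000e-04 2.029e+03]
mat:
[ 0.6317 -0.0762] [2.74e-02 8.00e-04 2.02e+02]
[0.5384 0.2411 0.3143] [-0.2  0.4 -0.4]
scene [np.float64(0.0602), np.float64(0.0597), np.float64(0.0597), np.float64(0.0601)]
side [np.float64(0.0591), np.float64(0.0587), np.float64(0.0588), np.float64(0.059)]
side [ 0.4441 -0.3053] [3.75e-02 1.70e-03 3.10e+02] [180. 164. 136.]
side [ 0.5658 -0.1133] [3.93e-02 1.40e-03 1.79e+02] [94. 69. 42.]
side [ 0.6322 -0.0705] [6.41e-02 1.90e-03 2.88e+02] [90. 56. 26.]
side [ 0.7224 -0.3793] [5.99e-02 1.40e-03 3.05e+02] [22. 45. 84.]
scene [ 0.4434 -0.3069] [3.81e-02 1.20e-03 2.57e+02] [109. 101.  83.]
scene [ 0.5633 -0.1153] [4.06e-02 1.30e-03 2.45e+02] [86. 63. 37.]
scene [ 0.6296 -0.0716] [6.57e-02 1.80e-03 4.14e+02] [81. 50. 17.]
```

View pics/w27.png

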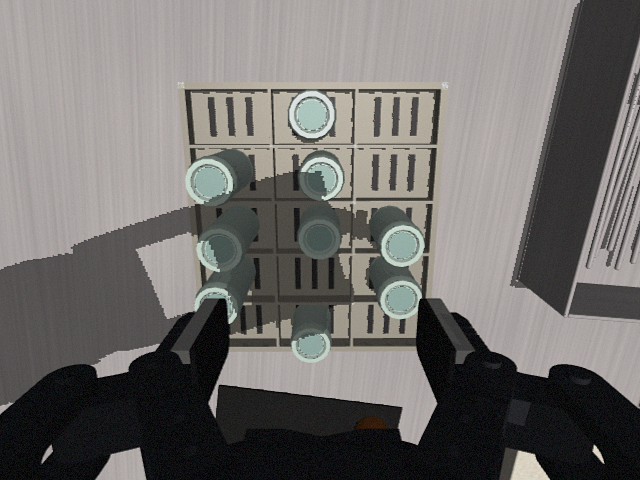

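View pics/scene_r.png

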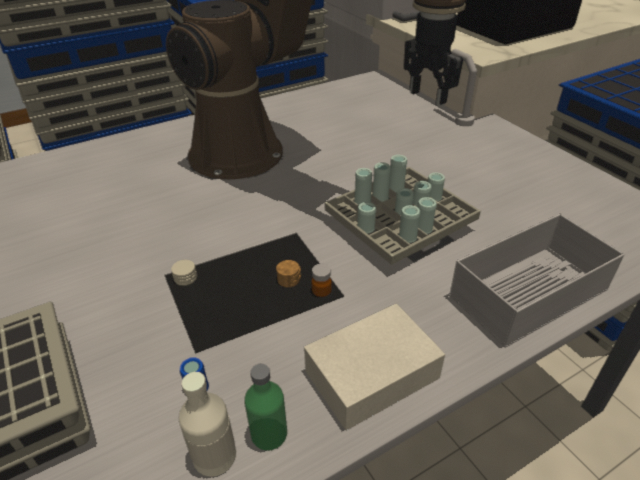

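The mat holds only the lids, corks and jar. All tumblers stand at floor height in their rows, and the rack is level and unmoved.

```bash
python3 -c "
from rig import env
print(env.sign_off())"
```

```text
the job is handed in; nothing more can be done
None
```

I sorted all six tumblers on the mat (two tall, one mid, three short) into their samples' rows and handed the job in at about 45 s of the 210 s limit. The hand-in reported no verdict.

| Tumblers | Cells (y along the row, mm) |
|---|---|
| Tall | +54, −54 |
| Mid | −54 |
| Short | +108, −108, +54 |

**Last checks**
- **Tumblers:** every top was within about 1.5 mm of the height for standing flat on the rack floor, and the samples had not moved.
- **Rack:** it stayed within about 0.5 mm of its starting pose, and its rim was level left to right within about 1 mm.
- **Balance:** by my reckoning the load ends about 0.7 mm off centre.
- **Bystanders:** the jar had not moved and the lids are on the mat. The corks were knocked about 5 cm during the run but stayed on the mat, so I left them there. I did not touch the blue look-alike.

**Went less well**
- The short tumbler for −108 was gripped about 9 mm too high and hung about 3.7° off vertical.
- Setting it down pressed on the rack with about 5 N, which tilted it slightly. I backed off 3 mm, the rack levelled again, and after release the tumbler stood at the right height.
- The cameras disagreed with each other by up to about 2 mm, within the stated calibration.

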